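Clean and reset the die cutter, nest the mixing pots

TASK

Clean down and set up the model-making bench for the next job: with the brush, sweep every offcut off the die cutter's steel bed into its catch trough, touching the offcuts with nothing but the brush, then stand the brush back on its bristles in the middle of its rubber pad and lay the cutting die flat in the middle of the clean bed, its long side along the bed. Nest all the mixing pots in size order, each inside the next larger one, upright with the large blue pot in the middle of the round cork mat; the pots may be done at any time. Leave the paint jar, the tumbler and the model part alone.

Things in the scene. Friction and masses are not known exactly. Their poses are not given: they have to be found in the camera images.
- cutter: fixed benchtop die cutter; origin on the table under the centre of its steel bed, z up. Bed 130 (local x) by 220 (local y, -110 to 110), top 55 above the table. Aluminium fences, tops 75 above the table, along x = +-65 and at y = +110; the -y end is open and drops into a blue trough. Blue drive housing 100 tall beyond the fence, y = 164 to 260; sizes in mm
- trough (a point): centre of the floor of the blue catch trough of the die cutter, fixed to it, axes as the cutter's; inside 130 (x) by 86 (y, cutter's y = -110 to -196), floor 6 above the table, walls to 62 above it, the bed's open end to 55; sizes in mm
- pad: black rubber brush pad, fixed, 80 (local x) x 150 (local y), 3 thick; origin centre of its underside on the table; sizes in mm
- brush_grip (a point): bench brush, centre of its wooden handle, 72 above the bristle ends; z up when it stands. The brush stands on its bristles, 88 tall: bristle block 100 (local x) x 24 (local y), up to 32; wooden back 104 x 30, from 32 to 52; handle 64 (local x) x 24 (local y), from 52 to 88 above the bristle ends. 0.12 kg; bristles are stiff; sizes in mm
- die_grip (a point): cutting die, centre of its orange grip bar, 24 above its underside, z up; plywood block 50 (local x) x 80 (local y), 12 thick, with an orange grip bar on top 18 (local x) x 44 (local y), from 12 to 36 above the underside; 0.25 kg; lies flat on the table at the start; sizes in mm
- mat: round cork mat, fixed, 120 dia, 3 thick; origin centre of its underside on the table; sizes in mm
- pot_large_c (a point): centre, half-way up, of the large blue mixing pot: straight-sided round cup, 66 outside diameter, 60 inside, 52 tall, floor 18 thick, walls 3; z axis up through its mouth. Weighs under 0.25 kg; stands on the table at the start, mouth up; sizes in mm
- pot_medium_c (a point): centre, half-way up, of the medium yellow mixing pot: straight-sided round cup, 52 outside diameter, 46 inside, 52 tall, floor 18 thick, walls 3; z axis up through its mouth. Weighs under 0.25 kg; stands on the table at the start, mouth up (may be absent); sizes in mm
- pot_small_c (a point): centre, half-way up, of the small red mixing pot: straight-sided round cup, 38 outside diameter, 32 inside, 52 tall, floor 18 thick, walls 3; z axis up through its mouth. Weighs under 0.25 kg; stands on the table at the start, mouth up (may be absent); sizes in mm
- pot_tiny_c (a point): centre, half-way up, of the tiny orange mixing pot: straight-sided round cup, 24 outside diameter, 18 inside, 52 tall, floor 18 thick, walls 3; z axis up through its mouth. Weighs under 0.25 kg; stands on the table at the start, mouth up (may be absent); sizes in mm
- scrap0_c (a point): offcut, centre of it: red block 24 x 18, 16 thick, 14 g, hard plastic, loose on the bed (may be absent); sizes in mm
- scrap1_c (a point): offcut, centre of it: white L-shaped piece 26 x 24, 16 thick, 14 g, hard plastic, loose on the bed (may be absent); sizes in mm
- scrap2_c (a point): offcut, centre of it: orange disc, 22 dia, 16 thick, 14 g, hard plastic, loose on the bed (may be absent); sizes in mm
- scrap3_c (a point): offcut, centre of it: white bar 28 x 14, 16 thick, 14 g, hard plastic, loose on the bed (may be absent); sizes in mm
- scrap4_c (a point): offcut, centre of it: red L-shaped piece 26 x 24, 16 thick, 14 g, hard plastic, loose on the bed (may be absent); sizes in mm
- scrap5_c (a point): offcut, centre of it: orange square block 20 x 20, 16 thick, 14 g, hard plastic, loose on the bed (may be absent); sizes in mm
- paint_jar: bystander, leave alone: round glass paint jar with a green cap, 48 dia, 60 tall; origin at the centre of its underside; sizes in mm
- tumbler: bystander, leave alone: clear drinking tumbler, 64 dia at the rim, 85 tall; origin at the centre of its underside; sizes in mm
- model: bystander, leave alone: half-built white model part with a grey top block and a red tube, 50 x 90, 26 tall; origin at the centre of its underside; sizes in mm

How it is judged:
By the outcome, as a careful person would: the job done as asked, in the order asked, and still so for the second after the job is handed in, with the robot touching nothing.
Of scrap0, scrap1, scrap2, scrap3, scrap4, scrap5 only 3 to 6 are there at a start; the rules pass over those that are not, and their reading is None.
Of pot_medium, pot_small, pot_tiny only 2 to 3 are there at a start; the rules pass over those that are not, and their reading is None.
At some moment in a run one of pot_large, pot_medium, die may be knocked a few centimetres aside while the robot is not near it.
It also fails if it takes over 210 s, if anything falls off the work surface, if the arm or the gripper's body presses on something with over 40 N, if the wrist force passes 120 N, or if a joint passes its speed limit or range.

ROBOT

A 6-joint arm with a two-finger parallel gripper is mounted at the origin on the work surface. World frame = base frame: x ahead of the robot, y to its left, z up, the work surface at z = 0. Lengths are in mm, angles in degrees, forces in N, time in s.
With the tool pointing down it reaches from about 350 to 850 mm from the base axis. Payload 8.1 kg.
Tool frame: the origin (TCP) lies at the very end of the fingers, on their centre line; the grasp point (between the pads) lies 19 mm behind it; z points along the fingers, y is the direction in which the jaws open and shut (so a half turn about z gives the same grasp; the last joint's range is limited). The gripper opens to 85 mm and grips with 20 to 120 N. Pads are 22 mm wide; open, the fingers measure 114 mm over their backs; the gripper's body (76 mm by 85 mm) begins 54 mm behind the grasp point. The pads swing forward as they close: fully open they stand 13 mm farther back than shut.
Start: joints at [63.06, 7.471, 85.268, -0, 87.261, -4.893], TCP at [225.204, 556.137, 231.292] pointing down, gripper open.
Joint ranges: [-169.43, 169.43], [-51.17, 129.36], [1.28, 143.12], [-76.62, 256.62], [0, 156.53], [-152.29, 152.29]. Speed limits (degrees/s): [136.94, 136.94, 159.86, 180, 180, 180].

INTERFACE

Orientations are given as [roll, pitch, yaw] about the fixed x, y, z axes, in that order (R = Rz(yaw) Ry(pitch) Rx(roll)).
In Python, from bench import r gives the robot as it stands.
- The arm moves only by the shell command python3 -m crank 'ROWS' [OPENING] [FORCE]. ROWS is JSON, a list that holds one entry, the list of rows, each a list of 6 numbers: the shift along the tool's x, y, z in m, then the turn, a rotation vector about the tool's x, y, z in rad. A call has 1 to 10 rows; each row is the pose to reach, as a shift and turn from the pose measured when the call began, along the tool's axes at that moment; what a row does not reach only later rows make up. A row lasts 1/8 s, in which the tool goes at most 62.5 mm and 10.7 degrees, less where a joint would pass 70% of its speed; a pose out of reach is approached as far as the arm can. A call with a gripper value outside its range is refused whole. OPENING is the closure, from 0 (fully open) to 1 (shut), set as the call begins (- or left out, the last holds). The fingers move at their own pace and stop on an object; FORCE is the grip in N (left out, the last holds). Time passes only in rows, so rows that repeat a pose let the fingers close. It gives the time, the measured TCP pose, the force and the opening at its end, in the units of the state.
- r.sense(): the state, without advancing time (a new reading comes with each control period).
- r.snapshot(name): name is "side" or "top"; returns (picture, depth): 420x560x3 uint8, blue, green, red; 420x560 float32, mm along the optical axis (not along the pixel's ray), 0 where there is no reading.
- r.get_calibration(name): a dict with "mtx" (3x3 intrinsics, pixels), "k1" (the pictures are not rectified: a ray, as slopes to the right and down, at radius r is drawn at 1 + k1 r^2 times it, then the intrinsics apply), "cam_to_world" (4x4, takes a point from camera to world coordinates). Camera axes: x right, y down, z forward; pixel columns grow to the right and rows downward; lengths in mm; the calibration is good to about 2 mm. A picture is of the moment at which its call begins. get_calibration takes no time and is no camera call.
- r.hand_in(): hands the job in, once; it reports no verdict.
Trained networks look in the newest picture that a camera, given by its name, has taken for a name from the list of things; names that differ only in an ending like _2 or _b are one class to them, and where a whole thing is asked for, a point or a joint stands for the part that bears it (a point fixed in the world has none). Each returns a list of dicts, best first, with "conf" (0 to 1); they miss things now and then, are a little off and sometimes report something else, mostly with a low value. They report only what shows in the picture. A call takes as long as a camera call.
- r.look_for(thing, camera): "extent" ([left, top, right, bottom] in pixels, round what is visible of it).
- r.landmark_of(thing, camera): "pixel" ([column, row] in pixels: a listed point, or the origin of a listed thing).
The state is a dict: "time": time; "joint_pos": joint angles; "qd": joint speeds; "joint_efforts": joint torques, N m; "tool_pos": TCP position; "tcp_rot": TCP orientation; "ft_force": force on the tool from outside, world axes, zero at the start; "wrist_torque": the same for the moment, N m; "finger_gap": finger opening in mm.
Only numpy, scipy, OpenCV 4.12 (cv2) and the standard library are available. Lean on these libraries where they do the work, as an engineer would, in place of code of your own. Each camera call takes 0.05 s, during which the arm holds its last target.

## Working session

There is one attempt and no reset: what is moved stays moved. The work goes in short steps, Python scripts to look and compute and a shell command to move; the robot and the scene stay as the last step left them, time stands still between calls to the robot, and variables do not carry over. Pictures are saved under pics/ and viewed, and the job is handed in when it is done.

```bash
ls; mkdir -p pics; python3 - <<'E'
from bench import r
import cv2
print(r.sense())
for n in("side","top"):
    p,d=r.snapshot(n); cv2.imwrite(f"pics/{n}0.png",p)
    print(r.get_calibration(n))
E
```

```text
pics
{'time': 0.0, 'joint_pos': array([ 6.30598470e+01,  7.51387443e+00,  8.53287981e+01, -4.65787233e-04,
        8.72606925e+01, -4.89214461e+00]), 'qd': array([-0.0585416 ,  0.018823  ,  0.05367008, -0.10034184, -0.03103456,
       -0.06499538]), 'joint_efforts': array([-1.27840744e-03, -5.69392884e+01, -5.00556529e+01, -4.00438466e-04,
        1.47504627e-02, -6.53979578e-05]), 'tool_pos': array([224.95854519, 555.65129115, 230.26189275]), 'tcp_rot': array([-1.79896972e+02, -8.35148299e-03,  1.57952007e+02]), 'ft_force': array([-0.67446979, -0.18206473,  0.54867772]), 'wrist_torque': array([ 0.01706124,  0.03532804, -0.01763608]), 'finger_gap': 85.57994265464143}
{'mtx': array([[541.99052405,   0.        , 275.93806139],
       [  0.        , 541.99052405, 205.8667001 ],
       [  0.        ,   0.        ,   1.        ]]), 'k1': -0.022643414870914435, 'cam_to_world': array([[ 9.02915030e-01, -2.98768084e-01,  3.09001750e-01,
         1.06558497e+02],
       [-4.29434626e-01, -5.96656305e-01,  6.77928577e-01,
        -1.00941643e+03],
       [-1.81755793e-02, -7.44807952e-01, -6.67031305e-01,
         1.01803498e+03],
       [ 0.00000000e+00,  0.00000000e+00,  0.00000000e+00,
         1.00000000e+00]])}
{'mtx': array([[504.80049062,   0.        , 284.11222813],
       [  0.        , 504.80049062, 206.02148479],
       [  0.        ,   0.        ,   1.        ]]), 'k1': 0.02019055982254996, 'cam_to_world': array([[-2.13510225e-02, -9.86054722e-01,  1.65046110e-01,
         3.60477272e+02],
       [-9.99761125e-01,  2.02864046e-02, -8.13358880e-03,
        -3.68638933e+01],
       [ 4.67197148e-03, -1.65180345e-01, -9.86252314e-01,
         1.14431834e+03],
       [ 0.00000000e+00,  0.00000000e+00,  0.00000000e+00,
         1.00000000e+00]])}
```

View pics/side0.png

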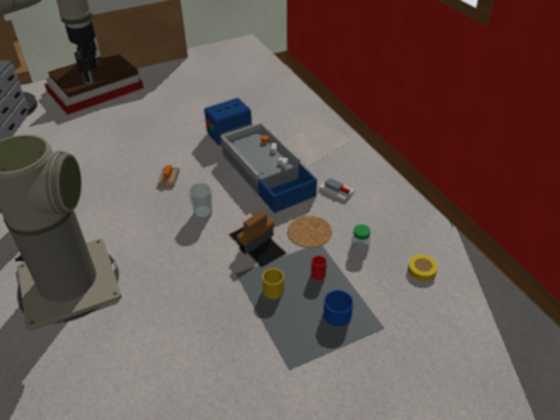

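View pics/top0.png

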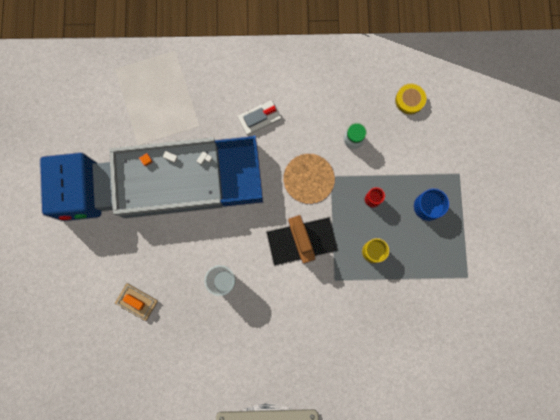

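Top view: cutter upper left with its trough to the right (px 240,170), brush on pad (300,240), mat (309,179), pots at (375,197) red, (432,204) blue and (376,250) yellow, die (136,301), tumbler (220,282), model (260,117), jar (356,134). I'll measure these next.

```bash
cat > h.py <<'E'
from bench import r
import cv2, numpy as np
from scipy.spatial.transform import Rotation as Ro
def rays(n,px):
    c=r.get_calibration(n);K=c["mtx"];k=c["k1"];T=c["cam_to_world"]
    px=np.atleast_2d(np.asarray(px,float))
    u=cv2.undistortPoints(px.reshape(-1,1,2),K,np.array([k,0,0,0,0.])).reshape(-1,2)
    return u,T
def plane(n,px,z):
    u,T=rays(n,px); d=np.c_[u,np.ones(len(u))]@T[:3,:3].T; o=T[:3,3]
    return o+d*((z-o[2])/d[:,2])[:,None]
def cloud(n,depth):
    v,uu=np.mgrid[0:420,0:560]; px=np.c_[uu.ravel(),v.ravel()]
    u,T=rays(n,px); z=depth.ravel()
    P=np.c_[u*z[:,None],z]@T[:3,:3].T+T[:3,3]; P[z==0]=np.nan
    return P.reshape(420,560,3)
def proj(n,P):
    c=r.get_calibration(n);T=np.linalg.inv(c["cam_to_world"])
    P=np.atleast_2d(P)@T[:3,:3].T+T[:3,3]
    return cv2.projectPoints(P,np.zeros(3),np.zeros(3),c["mtx"],np.array([c["k1"],0,0,0,0.]))[0].reshape(-1,2)
def crop(n,box,f,name,img=None):
    p=img if img is not None else r.snapshot(n)[0]
    l,t,rr,b=box
    cv2.imwrite(f"pics/{name}.png",cv2.resize(p[t:b,l:rr],None,fx=f,fy=f,interpolation=cv2.INTER_CUBIC))
def rel(target,rpy):
    """shift in tool axes (m) and rotvec (rad) from current pose to target"""
    s=r.sense();R0=Ro.from_euler('xyz',s["tcp_rot"],degrees=True);R1=Ro.from_euler('xyz',rpy,degrees=True)
    return np.round(R0.inv().apply(np.asarray(target)-s["tool_pos"])/1000,4),np.round((R0.inv()*R1).as_rotvec(),4)
E
python3 - <<'E'
from h import *
p,d=r.snapshot("top"); crop("top",(100,130,280,225),4,"bed0",p); crop("top",(240,140,480,300),3.3,"pots0",p)
np.save("d0.npy",d)
p2,d2=r.snapshot("side")
H={"cutter":0,"trough":6,"pad":3,"brush_grip":88,"die_grip":36,"mat":3,"pot_large_c":26,"pot_medium_c":26,"pot_small_c":26,"pot_tiny_c":26,"paint_jar":0,"tumbler":0,"model":0}
for i in range(6):H[f"scrap{i}_c"]=71
Z={"brush_grip":72,"die_grip":24}
for k,z in H.items():
    z=Z.get(k,z if not k.startswith("scrap") else 63)
    for c in("top","side"):
        o=r.landmark_of(k,c)[:2]
        print(k,c,[(np.round(x["pixel"]),round(x["conf"],2),np.round(plane(c,x["pixel"],z)[0][:2])) for x in o])
print(r.sense()["time"])
E
```

```text
cutter top [(array([172., 182.]), 0.64, array([614., 212.]))]
cutter side [(array([256., 165.]), 0.81, array([604., 224.]))]
trough top [(array([238., 172.]), 0.6, array([633.,  59.]))]
trough side [(array([288., 194.]), 0.82, array([629.,  49.]))]
pad top [(array([304., 240.]), 0.6, array([472., -89.])), (array([132., 302.]), 0.32, array([343., 294.]))]
pad side [(array([256., 244.]), 0.82, array([466., -91.])), (array([305., 232.]), 0.37, array([ 602., -106.]))]
brush_grip top [(array([300., 237.]), 0.7, array([473., -78.]))]
brush_grip side [(array([254., 224.]), 0.95, array([465., -83.]))]
die_grip top [(array([132., 300.]), 0.84, array([348., 289.]))]
die_grip side [(array([167., 172.]), 0.92, array([341., 283.]))]
mat top [(array([310., 177.]), 0.95, array([ 618., -107.])), (array([430., 204.]), 0.5, array([ 550., -381.]))]
mat side [(array([307., 232.]), 0.79, array([ 606., -107.]))]
pot_large_c top [(array([436., 203.]), 0.94, array([ 547., -388.]))]
pot_large_c side [(array([336., 310.]), 0.88, array([ 536., -379.]))]
pot_medium_c top [(array([377., 252.]), 0.81, array([ 441
[... 782 characters left out ...]
[(array([259., 119.]), 0.89, array([762.,   8.]))]
model side [(array([338., 189.]), 0.78, array([772.,  11.])), (array([204., 216.]), 0.67, array([383.,  78.]))]
scrap0_c top []
scrap0_c side []
scrap1_c top [(array([202., 161.]), 0.69, array([645., 132.]))]
scrap1_c side [(array([282., 161.]), 0.47, array([648., 132.]))]
scrap2_c top []
scrap2_c side []
scrap3_c top [(array([168., 162.]), 0.6, array([644., 207.])), (array([202., 161.]), 0.47, array([645., 132.]))]
scrap3_c side [(array([276., 148.]), 0.52, array([662., 198.]))]
scrap4_c top []
scrap4_c side []
scrap5_c top [(array([142., 161.]), 0.61, array([648., 263.]))]
scrap5_c side [(array([266., 139.]), 0.6, array([652., 252.]))]
2.1
```

View pics/bed0.png

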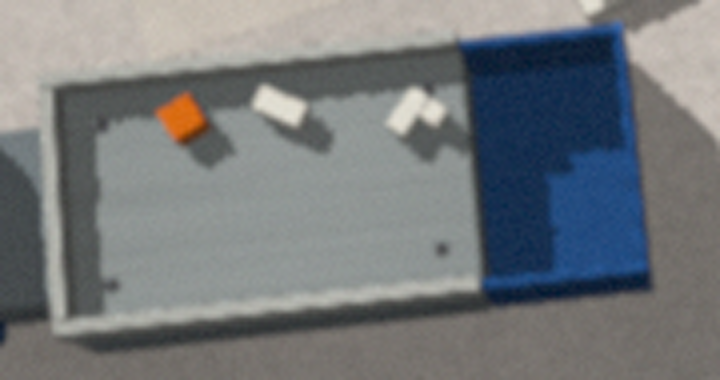

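View pics/pots0.png

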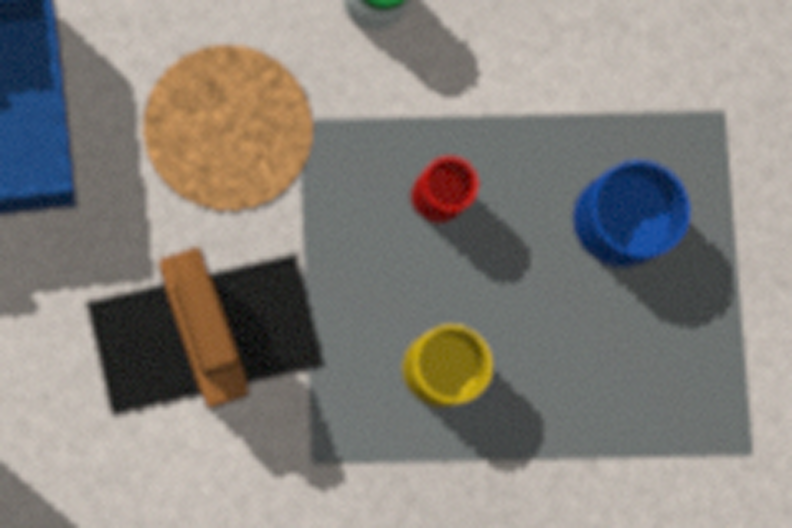

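```bash
cat >> h.py <<'E'
def sel(P,xy,rad,z0,z1):
    m=(np.hypot(P[...,0]-xy[0],P[...,1]-xy[1])<rad)&(P[...,2]>z0)&(P[...,2]<z1); return P[m]
def rect(Q):
    (c,s,a)=cv2.minAreaRect(Q[:,:2].astype(np.float32)); return np.round(c,1),np.round(s,1),round(a,1)
def mecirc(Q):
    c,rr=cv2.minEnclosingCircle(Q[:,:2].astype(np.float32)); return np.round(c,1),round(rr,1)
E
python3 - <<'E'
from h import *
for n in("top","side"):
    p,d=r.snapshot(n); P=cloud(n,d)
    print(n,"table z",np.nanmedian(sel(P,(450,0),40,-20,20)[:,2]))
    for k,xy,rad,z0,z1 in [("brush",(470,-85),80,75,100),("brush all",(470,-85),80,30,100),("die top",(347,288),60,28,45),("die",(347,288),60,7,20),("bar",(645,207),16,63,78),("L",(645,132),22,62,78),("sq",(650,255),25,62,78),("trough",(630,55),110,57,66),("fence",(620,210),170,71,80),("housing",(610,390),90,92,108)]:
        Q=sel(P,xy,rad,z0,z1)
        if len(Q)>3: print(k,len(Q),rect(Q),np.round(np.median(Q,0),1))
    for k,xy,rad,z0,z1 in [("large",(543,-383),48,44,60),("med",(441,-249),40,44,60),("small",(562,-247),35,44,60),("tumbler",(385,84),50,70,95),("jar",(702,-213),40,50,70)]:
        Q=sel(P,xy,rad,z0,z1)
        if len(Q)>3:print(k,len(Q),mecirc(Q),np.round(np.median(Q,0),1))
    # colour based
    hsv=cv2.cvtColor(p,cv2.COLOR_BGR2HSV)
    m=(P[...,2]<20)&(np.hypot(P[...,0]-615,P[...,1]+107)<75)&(hsv[...,1]>90)&(hsv[...,0]<25)
    Q=P[m]; print("mat",mecirc(Q),np.round(Q.mean(0),1))
    m=(P[...,2]<25)&(np.hypot(P[...,0]-470,P[...,1]+90)<95)&(hsv[...,2]<45)
    print("pad",rect(P[m]))
E
```

```text
top table z 1.0267172004523673
brush 356 (array([469.7, -82.5]), array([63.6, 24.2]), 17.7) [468.3 -81.9  90.6]
brush all 672 (array([469.7, -82.6]), array([103.5,  30.1]), 17.2) [465.9 -81.3  86.2]
die top 180 (array([343.9, 284.9]), array([43.7, 18.3]), 59.9) [343.7 284.2  35.9]
die 652 (array([343.7, 284.7]), array([81. , 50.2]), 59.9) [343.9 280.5  12.7]
bar 54 (array([654.5, 203. ]), array([25.4,  9.9]), 62.9) [653.5 203.4  71.6]
L 108 (array([649.4, 126.8]), array([25.1, 25.5]), 58.0) [650.8 128.4  71.2]
sq 99 (array([652.8, 257.4]), array([38.8, 20.6]), 29.4) [651.  256.   71.3]
trough 754 (array([624.2,  85.8]), array([147.6, 156.9]), 5.1) [627.6  92.2  60.2]
fence 1300 (array([611.7, 237.6]), array([150. , 277.4]), 5.0) [633.  246.3  74.8]
housing 2666 (array([594.2, 419.9]), array([131.5,  97.2]), 4.5) [594.5 416.  100.3]
large 187 (array([ 544.1, -373.7]), 34.3) [ 545.  -374.7   50.7]
med 128 (array([ 442.8, -244.9]), 26.2) [ 441.9 -245.2   51.1]
small 93 (array([ 562.4, -249.5]), 19.0) [ 561.9 -249.7   50.7]
tumbler 226 (array([384.5,  91.5]), 31.6) [385.7  99.6  84.5]
ja
[... 751 characters left out ...]
49.3 253.5  69.8]
trough 400 (array([621.3,  82.3]), array([146.1, 158.7]), 7.4) [628.7  64.   60.2]
fence 483 (array([609.2, 236.5]), array([150.2, 284.8]), 4.7) [618.  247.6  74.4]
housing 661 (array([593.2, 416.7]), array([130.7, 103.6]), 6.2) [592.3 408.6  99.6]
large 215 (array([ 541.1, -376. ]), 34.3) [ 543.3 -374.3   49.7]
med 157 (array([ 440.5, -245. ]), 28.2) [ 440.2 -248.    49.4]
small 105 (array([ 560.6, -250.9]), 20.6) [ 560.2 -249.7   49.7]
tumbler 243 (array([380.1,  92.3]), 37.5) [383.8  96.3  80.1]
jar 201 (array([ 704.8, -212.8]), 23.7) [ 702.3 -214.4   59.2]
mat (array([ 611.6, -104.9]), 62.1) [ 612.7 -108.4    3.2]
pad (array([467.8, -89.7]), array([ 98. , 145.4]), 12.9)
```

Three offcuts (orange square, white bar, white L, all on the cutter's +x side) and three pots (large, medium, small). First: the brush.

```bash
python3 -c "
from h import *
print(rel((468.8,-83.3,170),(180,0,-162.4)))"
```

```text
(array([-0.4658, -0.5013,  0.0613]), array([ 0.   ,  0.   , -0.692]))
```

```bash
python3 -m crank '[[[-0.4658,-0.5013,0.0613,0,0,-0.692],[-0.4658,-0.5013,0.0613,0,0,-0.692],[-0.4658,-0.5013,0.0613,0,0,-0.692],[-0.4658,-0.5013,0.0613,0,0,-0.692],[-0.4658,-0.5013,0.0613,0,0,-0.692],[-0.4658,-0.5013,0.0613,0,0,-0.692],[-0.4658,-0.5013,0.0613,0,0,-0.692],[-0.4658,-0.5013,0.0613,0,0,-0.692],[-0.4658,-0.5013,0.0613,0,0,-0.692],[-0.4658,-0.5013,0.0613,0,0,-0.692]]]' 0; python3 -c "
from h import *
print(rel((468.8,-83.3,170),(180,0,-162.4)))"
```

```text
time: 3.45
tool_pos: [445.2, -21.7, 176.5]
tcp_rot: [-180.0, 0.1, -162.4]
ft_force: [1.2, 1.2, -0.1]
finger_gap: 85.5
(array([-0.0039, -0.0658,  0.0065]), array([-0.0005,  0.0015, -0.0002]))
```

```bash
python3 -m crank '[[[-0.0039,-0.0658,0.0065,0,0,0],[-0.0039,-0.0658,0.0065,0,0,0],[-0.0039,-0.0658,0.0065,0,0,0],[-0.0039,-0.0658,0.06,0,0,0],[-0.0039,-0.0658,0.116,0,0,0],[-0.0039,-0.0658,0.116,0,0,0],[-0.0039,-0.0658,0.116,0,0,0],[-0.0039,-0.0658,0.116,0,0,0]]]' 0; python3 -c "
from h import *
p,d=r.snapshot('side'); crop('side',(180,150,360,290),4,'b1',p)
print(rel((468.8,-83.3,60),(180,0,-162.4)))"
```

```text
time: 4.45
tool_pos: [471.3, -83.5, 63.7]
tcp_rot: [-179.8, 0.3, -162.4]
ft_force: [0.3, 0.0, 0.3]
finger_gap: 85.3
(array([0.0021, 0.0009, 0.0033]), array([-0.0031,  0.0054,  0.0003]))
```

View pics/b1.png

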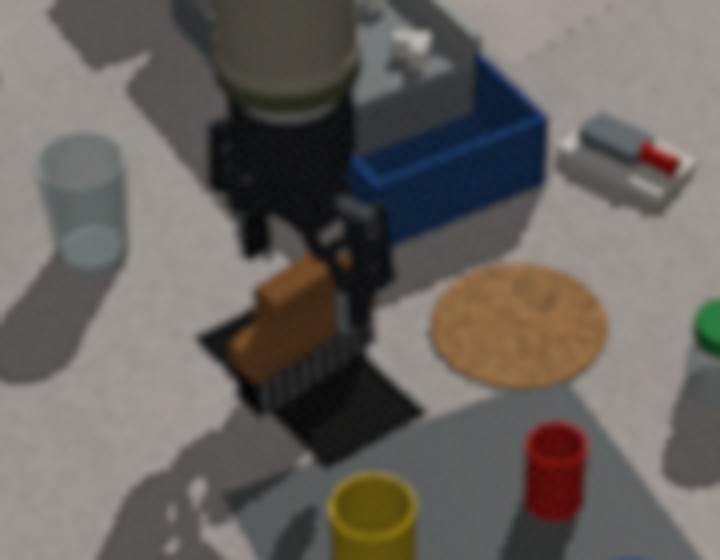

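The open fingers straddle the brush handle (crop px 255,230 and 360,320). Closing.

```bash
python3 -m crank '[[[0.002,0.0009,0.003,0,0,0],[0.002,0.0009,0.003,0,0,0],[0.002,0.0009,0.003,0,0,0],[0.002,0.0009,0.003,0,0,0],[0.002,0.0009,0.003,0,0,0],[0.002,0.0009,0.003,0,0,0],[0.002,0.0009,0.003,0,0,0],[0.002,0.0009,0.003,0,0,0]]]' 1 50;  python3 -m crank '[[[0,0,-0.05,0,0,0],[0,0,-0.1,0,0,0],[0,0,-0.1,0,0,0],[0,0,-0.1,0,0,0],[0,0,-0.1,0,0,0]]]'; python3 -c "
from h import *
print(r.sense()['finger_gap'])
p,d=r.snapshot('side'); crop('side',(180,120,360,260),4,'b2',p)
p,d=r.snapshot('top'); P=cloud('top',d)
hsv=cv2.cvtColor(p,cv2.COLOR_BGR2HSV)
m=(P[...,2]<15)&(np.hypot(P[...,0]-470,P[...,1]+90)<95)&(hsv[...,2]<45)
print('pad',rect(P[m]))
crop('top',(240,140,360,300),4,'b3',p)"
```

```text
time: 5.5
tool_pos: [469.1, -83.4, 60.5]
tcp_rot: [-179.8, 0.3, -162.4]
ft_force: [-0.8, 0.5, 3.4]
finger_gap: 23.4
time: 6.12
tool_pos: [467.1, -82.8, 158.4]
tcp_rot: [-179.9, 0.2, -162.4]
ft_force: [0.5, -0.3, -1.4]
finger_gap: 23.1
23.109328437479547
pad (array([441.4, -81.3]), array([149. ,  69.3]), 74.0)
```

View pics/b2.png

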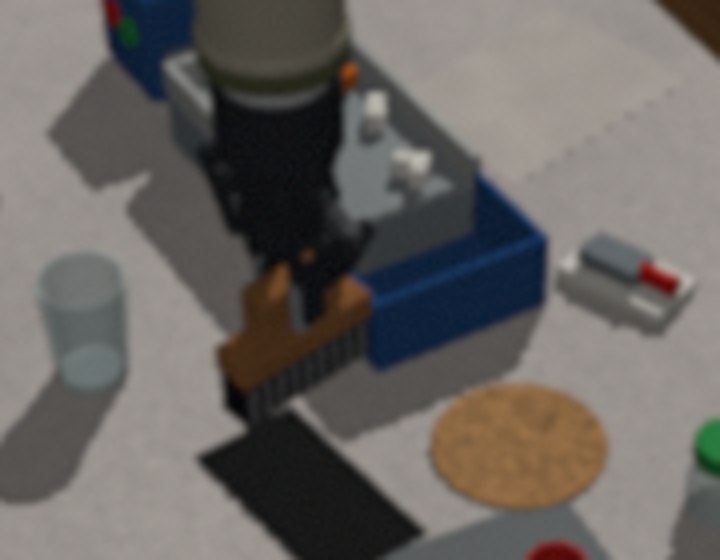

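View pics/b3.png

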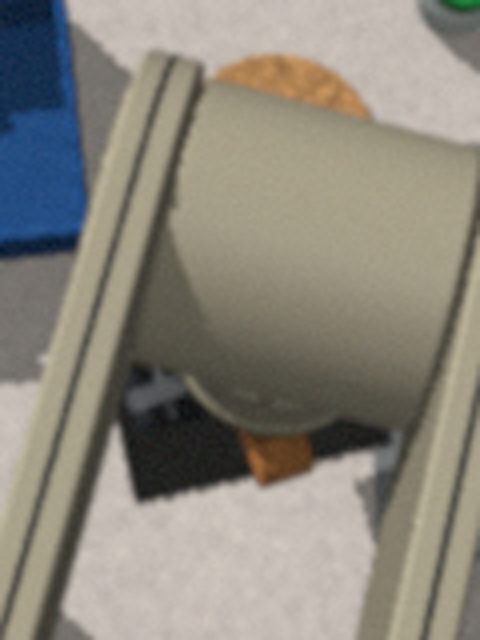

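```bash
python3 -c "
from h import *
print(rel((617,294.3,190),(180,0,-175)))"
```

```text
(array([-0.2569,  0.3142, -0.0309]), array([-0.0013,  0.0034,  0.2202]))
```

```bash
python3 -m crank '[[[-0.01,0.01,-0.031,0,0,0],[-0.2569,0.3142,-0.031,0,0.003,0.22],[-0.2569,0.3142,-0.031,0,0.003,0.22],[-0.2569,0.3142,-0.031,0,0.003,0.22],[-0.2569,0.3142,-0.031,0,0.003,0.22],[-0.2569,0.3142,-0.031,0,0.003,0.22],[-0.2569,0.3142,-0.031,0,0.003,0.22],[-0.2569,0.3142,-0.031,0,0.003,0.22],[-0.2569,0.3142,-0.031,0,0.003,0.22],[-0.2569,0.3142,-0.031,0,0.003,0.22]]]'; python3 -c "
from h import *
print(rel((617,294.3,135),(180,0,-175)))
p,d=r.snapshot('side'); crop('side',(180,80,360,220),4,'b4',p)
p,d=r.snapshot('top'); crop('top',(90,120,280,240),4,'b5',p)"
```

```text
time: 7.48
tool_pos: [616.5, 293.6, 188.9]
tcp_rot: [-179.9, -0.1, -175.0]
ft_force: [0.4, -0.3, -1.6]
finger_gap: 23.8
(array([-0.0006,  0.0008,  0.0539]), array([-0.0022, -0.0014,  0.0001]))
```

View pics/b4.png

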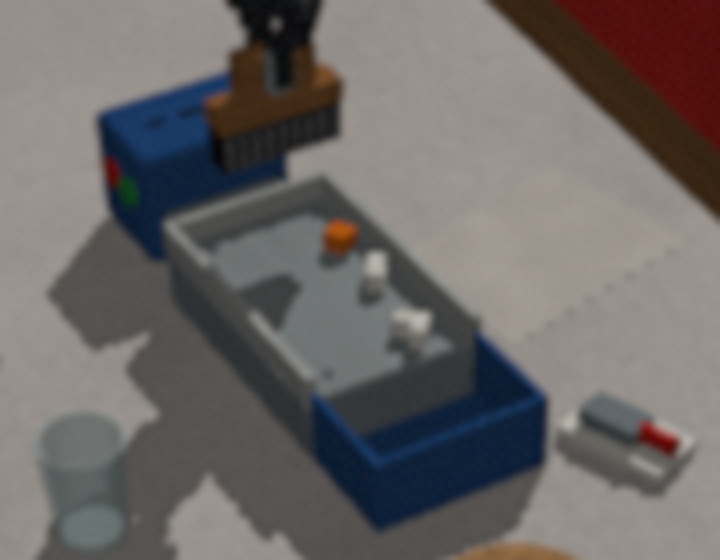

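View pics/b5.png

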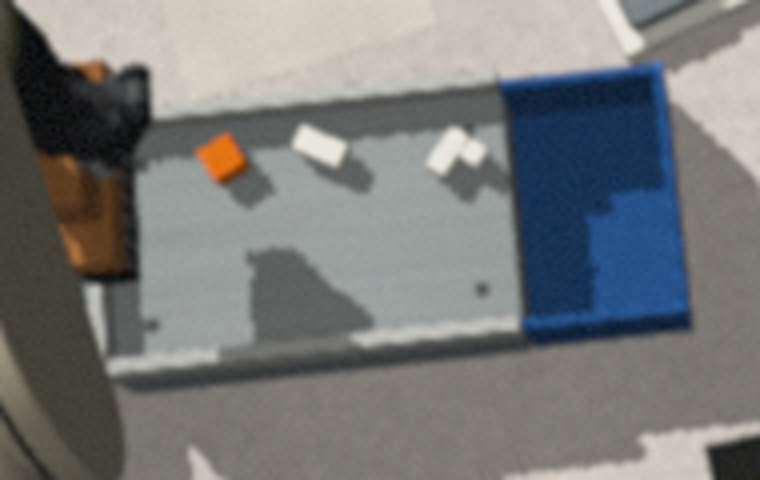

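Brush hangs level over the housing end of the bed, behind all the offcuts (orange at crop 222,157 in the top view). Lowering.

```bash
python3 -m crank '[[[-0.0006,0.0008,0.05,-0.002,-0.001,0],[-0.0006,0.0008,0.054,-0.002,-0.001,0],[-0.0006,0.0008,0.054,-0.002,-0.001,0],[-0.0006,0.0008,0.054,-0.002,-0.001,0]]]'; python3 -c "
from h import *
print(rel((617,294.3,114),(180,0,-175)))
p,d=r.snapshot('side'); crop('side',(180,80,360,220),4,'b6',p)"
```

```text
time: 8.07
tool_pos: [618.6, 294.1, 138.4]
tcp_rot: [179.9, 0.2, -175.1]
ft_force: [1.3, 1.0, 0.2]
finger_gap: 23.5
(array([0.0017, 0.0003, 0.0244]), array([ 0.0013,  0.004 , -0.0012]))
```

View pics/b6.png

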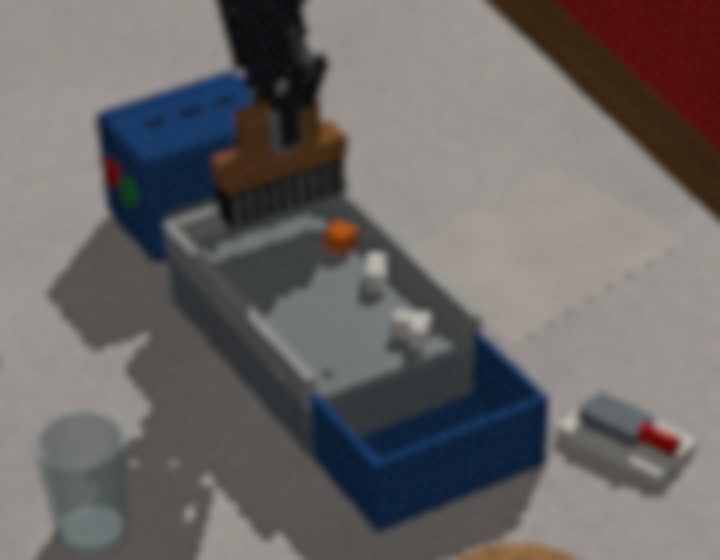

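```bash
python3 -m crank '[[[0.0017,0.0003,0.015,0,0.003,0],[0.0017,0.0003,0.024,0,0.003,0],[0.0017,0.0003,0.024,0,0.003,0],[0.0017,0.0003,0.024,0,0.003,0],[0.0017,0.0003,0.024,0,0.003,0]]]'; python3 -c "
from h import *
print(rel((617,294.3,114),(180,0,-175)))
P=cloud('side',r.snapshot('side')[1]); Q=sel(P,(600,200),25,40,62); print(np.median(Q[:,2]))
p,d=r.snapshot('side'); crop('side',(180,80,360,220),4,'b7',p)"
```

```text
time: 8.75
tool_pos: [616.2, 295.7, 122.7]
tcp_rot: [179.8, 0.1, -175.0]
ft_force: [-34.4, -7.8, 47.5]
finger_gap: 23.2
(array([-0.0007, -0.0015,  0.0087]), array([ 0.0028,  0.0022, -0.    ]))
55.44982896411216
```

View pics/b7.png

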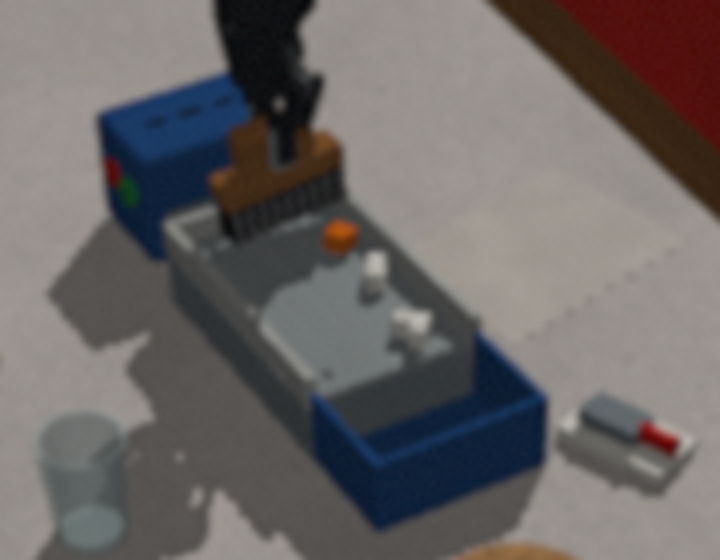

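The wrist shows 47 N with −34 N in x: the brush end is catching the +x fence. Lift, and measure the fence and brush positions.

```bash
python3 -m crank '[[[0,0,-0.02,0,0,0],[0,0,-0.02,0,0,0],[0,0,-0.02,0,0,0]]]'; python3 -c "
from h import *
s=r.sense();print(s['tool_pos'],s['ft_force'])
a=np.radians(5);ex=np.array([np.cos(a),np.sin(a)]);ey=np.array([-np.sin(a),np.cos(a)]);O=np.array([613.5,208.7])
for n in('top','side'):
  d=r.snapshot(n)[1];P=cloud(n,d)
  L=np.stack([(P[...,:2]-O)@ex,(P[...,:2]-O)@ey,P[...,2]],-1)
  for sgn in(1,-1):
    m=(abs(L[...,2]-75)<2)&(abs(L[...,1])<105)&(L[...,0]*sgn>45)&(L[...,0]*sgn<90)
    for y0 in(-70,0,45):
      q=L[m&(abs(L[...,1]-y0)<30)]
      if len(q)>5:print(n,sgn,y0,len(q),np.percentile(q[:,0],[1,10,50,90,99]).round(1))
  m=(L[...,2]>88)&(L[...,2]<125)&(abs(L[...,0])<90)&(abs(L[...,1]-85)<22)
  q=L[m];
  if len(q)>5: print('brush',len(q),np.percentile(q[:,0],[1,50,99]).round(1),np.percentile(q[:,1],[1,50,99]).round(1))
"
```

```text
time: 9.22
tool_pos: [615.9, 295.5, 141.7]
tcp_rot: [179.9, 0.1, -175.0]
ft_force: [0.2, 0.3, -2.2]
finger_gap: 23.3
[615.9283092  295.51108339 141.65584339] [ 0.18070108  0.29516037 -2.17939324]
top 1 -70 76 [65.8 66.8 70.  73.5 74.7]
top 1 0 71 [45.8 66.  69.5 73.1 74. ]
top 1 45 70 [47.  65.8 69.7 73.2 74. ]
top -1 -70 76 [-73.8 -72.8 -69.4 -66.5 -65.5]
top -1 0 71 [-74.1 -73.1 -70.1 -66.4 -65.8]
top -1 45 67 [-73.5 -72.5 -69.6 -66.5 -66. ]
brush 115 [-38.3 -10.8  25.9] [72.3 75.1 91.5]
side 1 -70 19 [61.2 62.4 66.3 70.6 71. ]
side 1 0 27 [61.5 62.8 67.2 70.1 71.3]
side 1 45 25 [48.  62.3 65.7 69.7 70.9]
side -1 -70 29 [-75.5 -74.4 -71.6 -67.2 -65.7]
side -1 0 25 [-75.8 -74.3 -70.1 -67.6 -66.1]
side -1 45 24 [-76.7 -75.2 -70.6 -68.1 -67.7]
brush 304 [-42.    6.2  62. ] [67.5 74.7 96.2]
```

```bash
python3 -m crank '[[[0.007,-0.003,0,0.002,0.001,0],[0.007,-0.003,0,0.002,0.001,0],[0.007,-0.003,0.01,0.002,0.001,0],[0.007,-0.003,0.018,0.002,0.001,0],[0.007,-0.003,0.022,0.002,0.001,0],[0.007,-0.003,0.022,0.002,0.001,0]]]'; python3 -c "
from h import *
print(rel((609.2,292.6,114),(180,0,-175)))"
```

```text
time: 10.07
tool_pos: [608.2, 291.5, 117.8]
tcp_rot: [-180.0, -0.1, -175.0]
ft_force: [0.5, 0.7, -1.1]
finger_gap: 23.4
(array([-0.0011,  0.001 ,  0.0038]), array([-0.0003, -0.0025, -0.0001]))
```

```bash
python3 -m crank '[[[-0.003,0,0.004,0,-0.002,0],[-0.003,-0.012,0.004,0,-0.002,0],[-0.003,-0.024,0.004,0,-0.002,0],[-0.003,-0.036,0.004,0,-0.002,0],[-0.003,-0.048,0.004,0,-0.002,0],[-0.003,-0.06,0.004,0,-0.002,0],[-0.003,-0.072,0.004,0,-0.002,0],[-0.003,-0.084,0.004,0,-0.002,0],[-0.003,-0.096,0.004,0,-0.002,0],[-0.003,-0.108,0.004,0,-0.002,0]]]'; python3 -c "
from h import *
print(r.sense()['ft_force'])
a=np.radians(5);R=np.array([[np.cos(a),np.sin(a)],[-np.sin(a),np.cos(a)]])
print(R@(r.sense()['tool_pos'][:2]-[613.5,208.7]))
p,d=r.snapshot('side'); crop('side',(180,80,360,220),4,'b8',p)
p,d=r.snapshot('top'); crop('top',(90,120,280,240),4,'b9',p)"
```

```text
time: 11.32
tool_pos: [620.7, 183.6, 113.9]
tcp_rot: [-180.0, -0.0, -175.0]
ft_force: [-0.9, 2.3, 1.7]
finger_gap: 23.1
[-0.87711278  2.26280129  1.68886348]
[  5.00149339 -25.67602486]
```

View pics/b8.png

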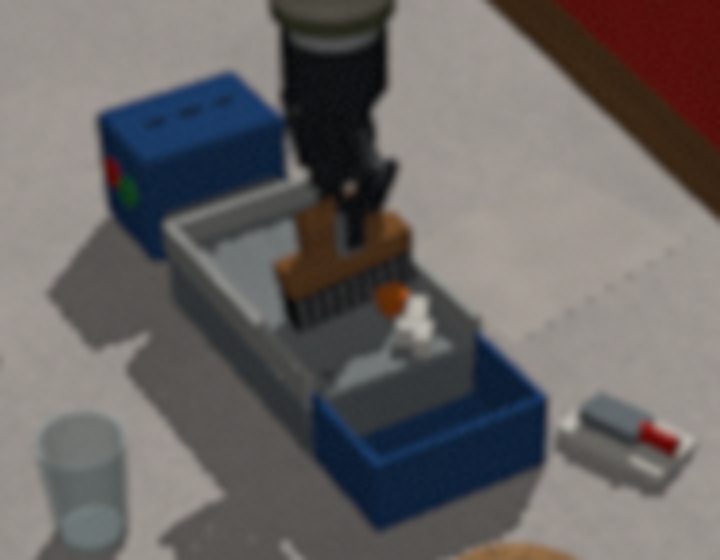

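View pics/b9.png

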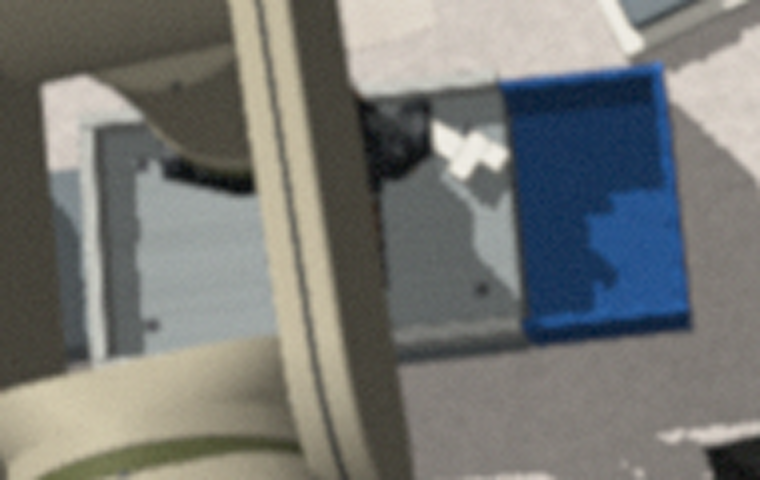

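All three offcuts are bunched ahead of the brush (side crop 395–430, 300–340). I'll keep sweeping past the edge.

```bash
python3 -m crank '[[[-0.001,-0.012,0,0,0,0],[-0.001,-0.024,0,0,0,0],[-0.001,-0.036,0,0,0,0],[-0.001,-0.048,0,0,0,0],[-0.001,-0.06,0,0,0,0],[-0.001,-0.072,0,0,0,0],[-0.001,-0.084,0,0,0,0],[-0.001,-0.093,0,0,0,0],[-0.001,-0.096,0,0,0,0],[-0.001,-0.096,0,0,0,0]]]'; python3 -c "
from h import *
print(r.sense()['ft_force'])
a=np.radians(5);R=np.array([[np.cos(a),np.sin(a)],[-np.sin(a),np.cos(a)]])
print(R@(r.sense()['tool_pos'][:2]-[613.5,208.7]))
p,d=r.snapshot('side'); crop('side',(180,80,360,220),4,'b10',p)
p,d=r.snapshot('top'); crop('top',(90,120,280,240),4,'b11',p)"
```

```text
time: 12.68
tool_pos: [630.0, 86.6, 113.7]
tcp_rot: [-179.9, -0.1, -175.1]
ft_force: [-0.1, -0.3, -1.6]
finger_gap: 23.4
[-0.06044638 -0.28535057 -1.62280878]
[   5.76034972 -123.10922593]
```

View pics/b10.png

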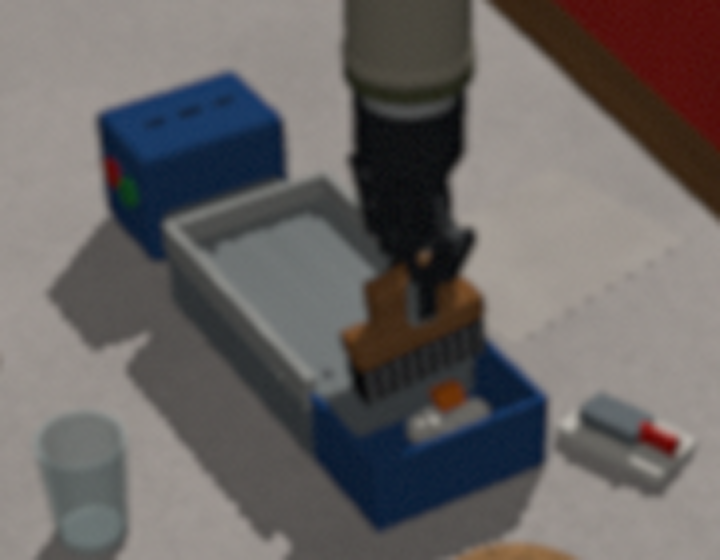

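View pics/b11.png

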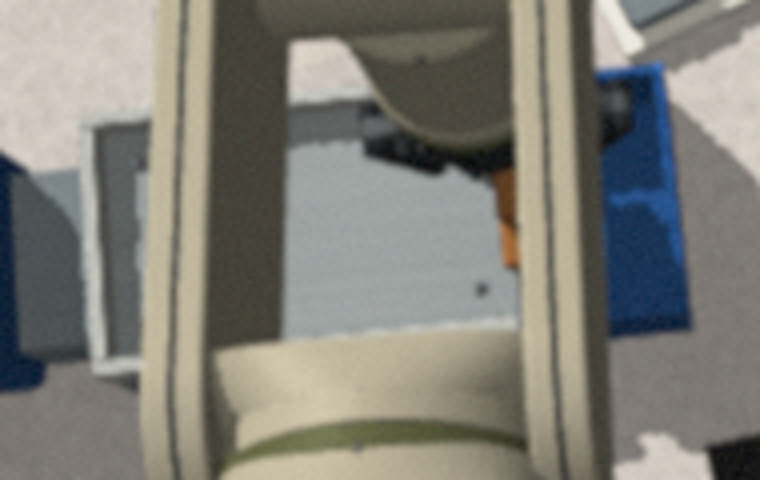

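All three offcuts lie in the trough (side crop 410–490, 385–440) and the bed is clear. Lift, then measure the pad.

```bash
python3 -m crank '[[[0,0,-0.05,0,0,0],[0,0,-0.08,0,0,0],[0,0,-0.08,0,0,0],[0,0,-0.08,0,0,0]]]'; cat > m.py <<'E'
from h import *
for n in('top','side'):
  p,d=r.snapshot(n); P=cloud(n,d); hsv=cv2.cvtColor(p,cv2.COLOR_BGR2HSV)
  m=(P[...,2]<12)&(np.hypot(P[...,0]-470,P[...,1]+90)<95)&(hsv[...,2]<45)
  m=cv2.morphologyEx(m.astype(np.uint8),cv2.MORPH_OPEN,np.ones((3,3)))
  nn,l,st,_=cv2.connectedComponentsWithStats(m); b=1+np.argmax(st[1:,4]); Q=P[l==b]; print(n,'pad',st[b],rect(Q),Q[:,:2].mean(0))
  crop(n,(170,120,370,270) if n=='side' else (200,120,400,280),4,n+'_pad',p)
print(r.sense()['ft_force'])
E
python3 m.py
```

```text
time: 13.28
tool_pos: [629.4, 87.4, 192.5]
tcp_rot: [-179.9, -0.1, -175.0]
ft_force: [0.6, -0.4, -1.2]
finger_gap: 23.4
top pad [ 269  219   67   45 2036] (array([471.2, -84.8]), array([ 75.1, 143.5]), 11.8) [470.74311669 -84.27514928]
side pad [ 232  224   51   42 1129] (array([469.1, -88.1]), array([ 79.6, 146.7]), 11.4) [469.15251182 -90.33451318]
[ 0.1825858  -0.70428856 -1.57763446]
```

View pics/side_pad.png

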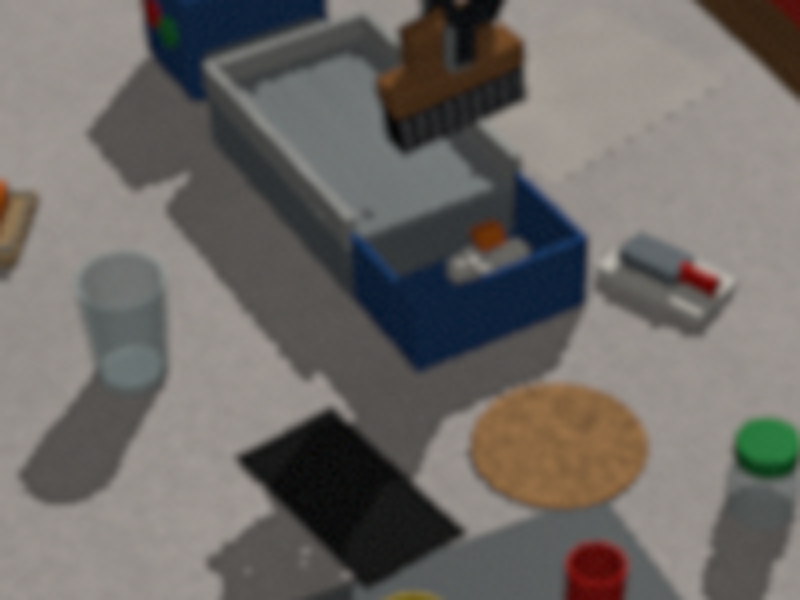

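View pics/top_pad.png

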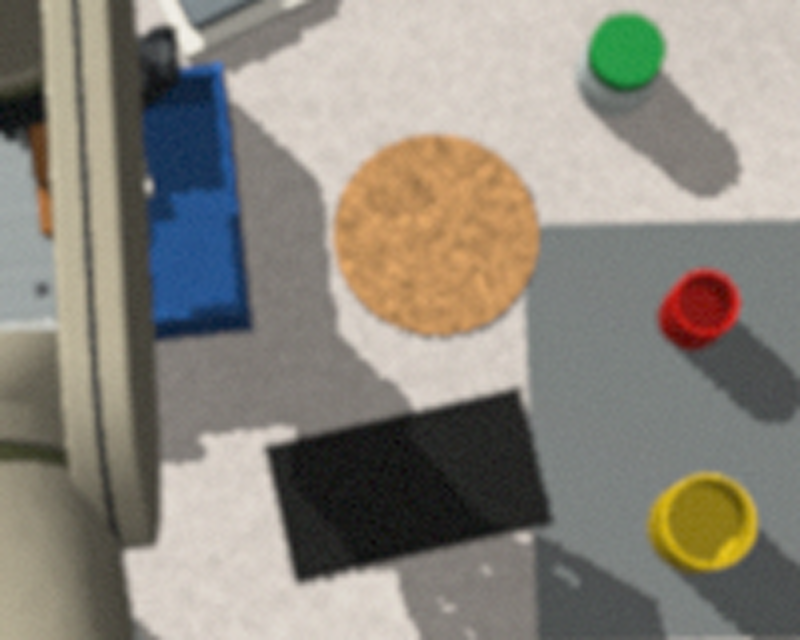

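```bash
python3 -c "
from h import *
print(rel((470.2,-86.5,150),(180,0,-168.4)))"
```

```text
(array([ 0.1729, -0.1593,  0.0425]), array([-0.001 , -0.0043, -0.1161]))
```

```bash
python3 -m crank '[[[0.1729,-0.1593,0.0,0,-0.003,-0.1161],[0.1729,-0.1593,0.0,0,-0.003,-0.1161],[0.1729,-0.1593,0.0425,0,-0.003,-0.1161],[0.1729,-0.1593,0.0425,0,-0.003,-0.1161],[0.1729,-0.1593,0.0425,0,-0.003,-0.1161],[0.1729,-0.1593,0.0425,0,-0.003,-0.1161],[0.1729,-0.1593,0.0425,0,-0.003,-0.1161],[0.1729,-0.1593,0.0425,0,-0.003,-0.1161]]]'; python3 -c "
from h import *
print(rel((470.2,-86.5,70),(180,0,-168.4)))"
```

```text
time: 14.38
tool_pos: [471.0, -85.9, 150.4]
tcp_rot: [-179.9, -0.0, -168.3]
ft_force: [1.2, 0.7, -0.7]
finger_gap: 23.4
(array([ 0.0009, -0.0004,  0.0804]), array([-0.0012, -0.0007,  0.0014]))
```

```bash
python3 -m crank '[[[0.0009,-0.0004,0.04,-0.001,0,0.001],[0.0009,-0.0004,0.075,-0.001,0,0.001],[0.0009,-0.0004,0.08,-0.001,0,0.001],[0.0009,-0.0004,0.08,-0.001,0,0.001],[0.0009,-0.0004,0.08,-0.001,0,0.001]]]'; python3 -c "
from h import *
print(rel((470.2,-86.5,62),(180,0,-168.4)))"
```

```text
time: 15.0
tool_pos: [471.7, -86.8, 72.3]
tcp_rot: [-179.9, 0.1, -168.4]
ft_force: [0.4, -0.0, -1.7]
finger_gap: 23.6
(array([0.0014, 0.0006, 0.0103]), array([-0.0016,  0.002 ,  0.0008]))
```

```bash
python3 -m crank '[[[0.0014,0.0006,0.005,-0.001,0.002,0],[0.0014,0.0006,0.009,-0.001,0.002,0],[0.0014,0.0006,0.01,-0.001,0.002,0],[0.0014,0.0006,0.011,-0.001,0.002,0],[0.0014,0.0006,0.011,-0.001,0.002,0]]]'; python3 -c "
from h import *
print(rel((470.2,-86.5,60),(180,0,-168.4)))"
```

```text
time: 15.62
tool_pos: [470.2, -86.6, 61.4]
tcp_rot: [-180.0, -0.0, -168.4]
ft_force: [-0.8, -0.2, 0.5]
finger_gap: 23.4
(array([0.    , 0.0001, 0.0014]), array([-0.0006, -0.0001,  0.0007]))
```

Starting to touch; I'll put it down the last mm, release and back off.

```bash
python3 -m crank '[[[0,0,0.001,0,0,0],[0,0,0.0015,0,0,0],[0,0,0.0015,0,0,0]]]'; python3 -m crank '[[[0,0,0,0,0,0],[0,0,0,0,0,0],[0,0,0,0,0,0],[0,0,0,0,0,0],[0,0,0,0,0,0],[0,0,0,0,0,0]]]' 0; python3 -m crank '[[[0,0,-0.04,0,0,0],[0,0,-0.1,0,0,0],[0,0,-0.14,0,0,0],[0,0,-0.14,0,0,0],[0,0,-0.14,0,0,0]]]'; python3 -c "
from h import *
p,d=r.snapshot('side'); P=cloud('side',d);crop('side',(180,150,360,290),4,'c1',p); print(rect(sel(P,(470,-85),80,75,100)))
print(rel((560,-160,300),(180,0,-168.4)))
"
```

```text
time: 16.0
tool_pos: [470.8, -86.5, 61.0]
tcp_rot: [-180.0, 0.0, -168.4]
ft_force: [-2.7, 1.6, 9.4]
finger_gap: 23.4
time: 16.75
tool_pos: [470.8, -86.5, 61.0]
tcp_rot: [-180.0, 0.0, -168.4]
ft_force: [-0.1, -0.1, 0.5]
finger_gap: 85.2
time: 17.38
tool_pos: [470.3, -86.4, 200.3]
tcp_rot: [-180.0, 0.0, -168.4]
ft_force: [-1.2, 0.7, -0.4]
finger_gap: 85.3
(array([473.3, -87.1]), array([64.8, 26.7]), 11.8)
(array([-0.0733, -0.0904, -0.1006]), array([ 0.0003, -0.0013,  0.0007]))
```

View pics/c1.png

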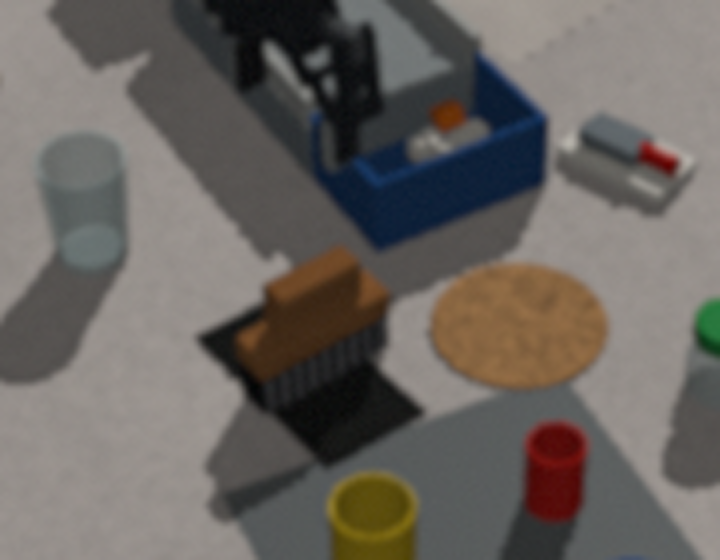

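Brush stands upright on the pad, with its handle centre about 3–4 mm off the pad centre along its length in the side view. I'll check from the top later. Next, the pots.

```bash
cat > pots.py <<'E'
from h import *
E={}
for n in("top","side"):
    p,d=r.snapshot(n); P=cloud(n,d)
    hsv=cv2.cvtColor(p,cv2.COLOR_BGR2HSV)
    for k,xy,rad in [("large",(543,-375),90),("med",(441,-246),90),("small",(561,-250),60)]:
        hue={"large":(105,125),"med":(22,34),"small":None}[k]
        h=hsv[...,0]; mh=((h<8)|(h>172)) if hue is None else (h>=hue[0])&(h<=hue[1])
        m=mh&(hsv[...,1]>120)&(np.hypot(P[...,0]-xy[0],P[...,1]-xy[1])<rad)&(P[...,2]>45)&(P[...,2]<62)
        Q=P[m]
        if len(Q)>20: print(n,k,len(Q),mecirc(Q),np.round(Q[:,2].max()))
    Q=sel(P,(470,-86),80,80,100)
    if len(Q)>30: print(n,"brush",rect(Q))
    Q=sel(P,(344,284),90,28,45)
    if len(Q)>30: print(n,"die",rect(Q))
print(r.sense()["time"])
E
python3 pots.py; python3 -c "
from h import *
print(rel((543,-375,150),(180,0,130)))"
```

```text
top large 161 (array([ 543.5, -374.4]), 33.3) 57.0
top med 77 (array([ 441.9, -245.1]), 25.6) 55.0
top brush (array([449.3, -88.3]), array([26.9, 15. ]), 74.7)
top die (array([343.5, 284.5]), array([43.8, 18. ]), 59.8)
side large 171 (array([ 541.5, -377.2]), 33.6) 56.0
side med 131 (array([ 440.7, -246.9]), 27.3) 56.0
side small 68 (array([ 561.3, -252.3]), 20.2) 56.0
side brush (array([474.4, -87.4]), array([64. , 28.9]), 9.0)
side die (array([344.6, 280.7]), array([53. , 17.6]), 59.0)
17.525
(array([-0.0137, -0.2977,  0.0489]), array([-5.0000e-04, -2.3000e-03,  1.0758e+00]))
```

```bash
python3 -m crank '[[[-0.0137,-0.2977,0.0,0,-0.002,1.0758],[-0.0137,-0.2977,0.0,0,-0.002,1.0758],[-0.0137,-0.2977,0.0,0,-0.002,1.0758],[-0.0137,-0.2977,0.0489,0,-0.002,1.0758],[-0.0137,-0.2977,0.0489,0,-0.002,1.0758],[-0.0137,-0.2977,0.0489,0,-0.002,1.0758],[-0.0137,-0.2977,0.0489,0,-0.002,1.0758],[-0.0137,-0.2977,0.0489,0,-0.002,1.0758],[-0.0137,-0.2977,0.0489,0,-0.002,1.0758]]]'; python3 -c "
from h import *
p,d=r.snapshot('top'); P=cloud('top',d); print('brush',rect(sel(P,(470,-85),80,75,100)),rect(sel(P,(470,-85),80,30,100)))
p,d=r.snapshot('side');crop('side',(240,200,420,340),4,'c2',p)
print(rel((542.7,-375.6,80),(180,0,130)))"
```

```text
time: 18.65
tool_pos: [543.4, -374.5, 150.9]
tcp_rot: [-180.0, 0.1, 130.2]
ft_force: [0.0, 0.2, -0.2]
finger_gap: 85.5
brush (array([475.6, -85.5]), array([63.7, 24.1]), 11.5) (array([475.9, -85.5]), array([104.1,  30.2]), 12.0)
(array([-0.0002, -0.0012,  0.0709]), array([-0.0002,  0.0014,  0.0018]))
```

View pics/c2.png

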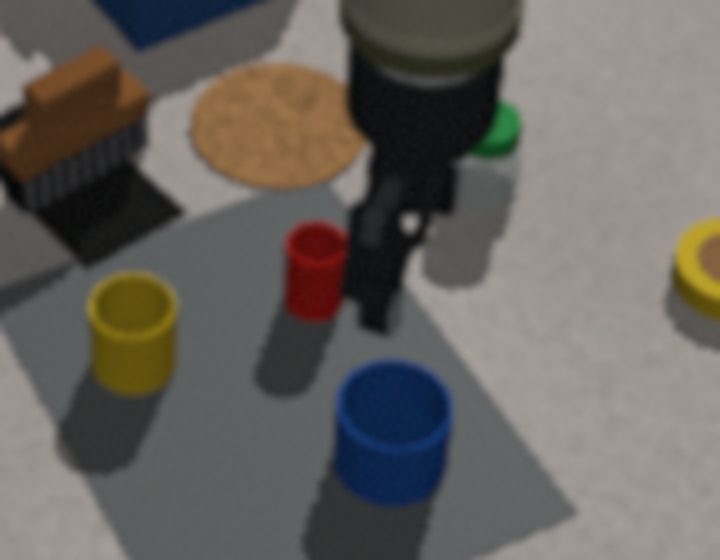

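The gripper is over the blue pot (crop 392,430). Both views put the brush about 4.5 mm off along its length, which I'll mend later. Down on the pot.

```bash
python3 -m crank '[[[-0.0002,-0.0012,0.05,0,0.001,0],[-0.0002,-0.0012,0.071,0,0.001,0],[-0.0002,-0.0012,0.071,0,0.001,0],[-0.0002,-0.0012,0.071,0,0.001,0]]]'; python3 -c "
from h import *
print(rel((542.7,-375.6,12),(180,0,130)))"
```

```text
time: 19.25
tool_pos: [543.4, -376.1, 81.6]
tcp_rot: [180.0, 0.1, 130.1]
ft_force: [0.5, -1.0, 0.9]
finger_gap: 85.4
(array([ 0.0011, -0.0002,  0.0696]), array([0.0002, 0.0023, 0.0021]))
```

```bash
python3 -m crank '[[[0.0011,-0.0002,0.03,0,0.002,0.002],[0.0011,-0.0002,0.05,0,0.002,0.002],[0.0011,-0.0002,0.068,0,0.002,0.002],[0.0011,-0.0002,0.069,0,0.002,0.002],[0.0011,-0.0002,0.069,0,0.002,0.002],[0.0011,-0.0002,0.069,0,0.002,0.002]]]';python3 -m crank '[[[0,0,0,0,0,0],[0,0,0,0,0,0],[0,0,0,0,0,0],[0,0,0,0,0,0]]]' 1 40; python3 -m crank '[[[0,0,-0.04,0,0,0],[0,0,-0.06,0,0,0],[0,0,-0.06,0,0,0],[0,0,-0.06,0,0,0]]]'; python3 -c "
from h import *
p,d=r.snapshot('side');crop('side',(240,200,420,340),4,'c3',p)
for n in ('top','side'):
  p,d=r.snapshot(n);P=cloud(n,d)
  hsv=cv2.cvtColor(p,cv2.COLOR_BGR2HSV)
  m=(np.hypot(P[...,0]-615,P[...,1]+105)<80)&(P[...,2]<8)&(hsv[...,1]>80)&(hsv[...,0]<25); Q=P[m]
  print(n,mecirc(Q),Q.mean(0).round(1))
print(rel((614,-106,120),(180,0,130)))"
```

```text
time: 20.0
tool_pos: [543.4, -376.1, 13.8]
tcp_rot: [180.0, 0.1, 130.0]
ft_force: [0.9, -0.1, 0.5]
finger_gap: 85.4
time: 20.5
tool_pos: [544.2, -376.7, 15.2]
tcp_rot: [179.9, 0.2, 130.0]
ft_force: [-0.8, 0.2, 5.6]
finger_gap: 66.0
time: 21.0
tool_pos: [543.3, -376.0, 73.7]
tcp_rot: [180.0, 0.1, 130.0]
ft_force: [-0.2, -0.1, -2.4]
finger_gap: 65.7
top (array([ 605.3, -102.1]), 69.8) [ 615.3 -104.6    3. ]
side (array([ 614.6, -106.7]), 61.1) [ 607.1 -105.2    3.1]
(array([ 0.161 ,  0.2278, -0.0469]), array([0.0005, 0.0012, 0.    ]))
```

View pics/c3.png

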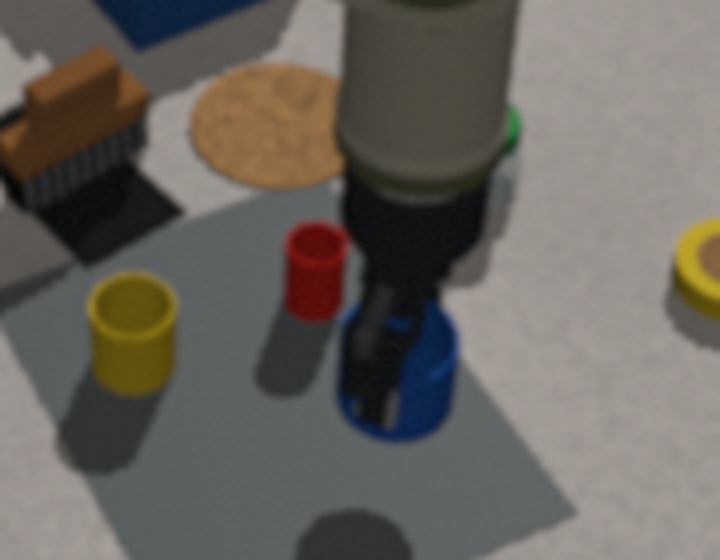

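```bash
python3 -m crank '[[[0,0,-0.047,0,0,0],[0.161,0.2278,-0.047,0,0.001,0],[0.161,0.2278,-0.047,0,0.001,0],[0.161,0.2278,-0.047,0,0.001,0],[0.161,0.2278,-0.047,0,0.001,0],[0.161,0.2278,-0.047,0,0.001,0],[0.161,0.2278,-0.047,0,0.001,0],[0.161,0.2278,-0.047,0,0.001,0]]]'; python3 -c "
from h import *
print(rel((614.5,-105.6,35),(180,0,130)))"
```

```text
time: 22.15
tool_pos: [613.5, -106.4, 119.3]
tcp_rot: [-180.0, -0.0, 130.0]
ft_force: [-0.4, 0.1, -3.6]
finger_gap: 65.5
(array([-0.0001,  0.0013,  0.0843]), array([-0.0006, -0.0005,  0.0002]))
```

```bash
python3 -m crank '[[[0,0.0013,0.05,0,0,0],[0,0.0013,0.08,0,0,0],[0,0.0013,0.084,0,0,0],[0,0.0013,0.084,0,0,0]]]'; cat > blue.py <<'E'
from h import *
for n in ('top','side'):
  p,d=r.snapshot(n);P=cloud(n,d)
  hsv=cv2.cvtColor(p,cv2.COLOR_BGR2HSV);h=hsv[...,0]
  zt=r.sense()['tool_pos'][2]-14.5+52
  m=(h>100)&(h<125)&(hsv[...,1]>120)&(np.hypot(P[...,0]-615,P[...,1]+105)<50)&(P[...,2]>zt-8)&(P[...,2]<zt+8);Q=P[m]
  if len(Q)>5:print(n,len(Q),mecirc(Q))
  crop(n,(240,160,390,280) if n=='side' else (240,120,390,240),5,'blue_'+n,p)
print(rel((614.5,-105.6,18),(180,0,130)))
E
python3 blue.py
```

```text
time: 22.65
tool_pos: [614.7, -106.6, 36.1]
tcp_rot: [-180.0, 0.0, 129.9]
ft_force: [0.3, 0.6, -2.2]
finger_gap: 66.2
top 50 (array([602.5, -96.5]), 27.8)
side 55 (array([ 618.8, -112.2]), 33.9)
(array([ 0.0016, -0.0005,  0.0195]), array([ 0.0013,  0.0023, -0.0005]))
```

View pics/blue_side.png

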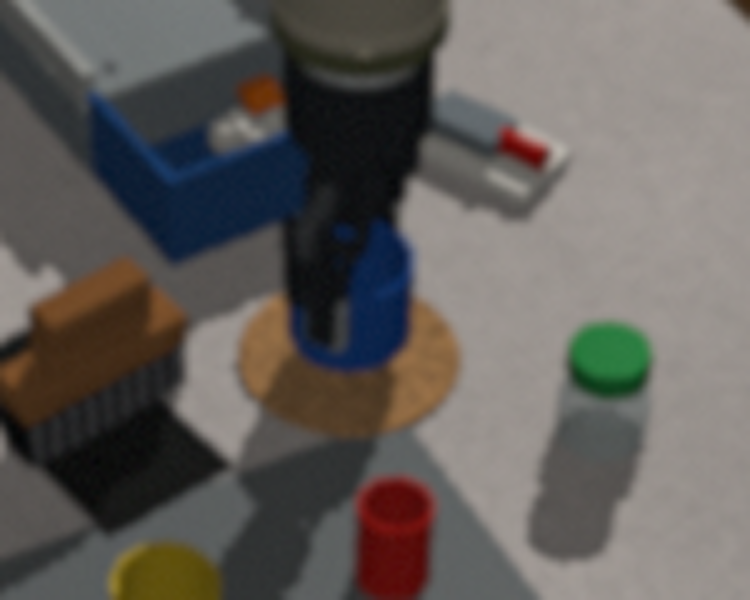

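View pics/blue_top.png

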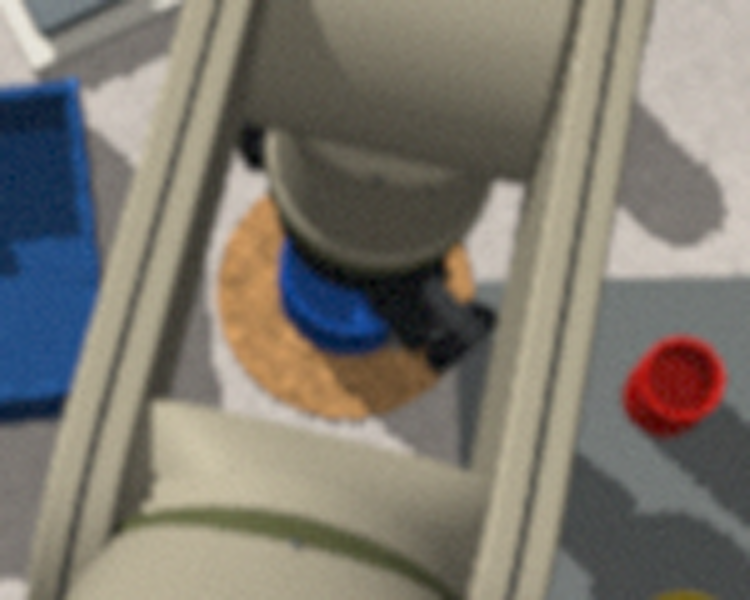

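Pot is over the mat. Lowering to the surface and releasing.

```bash
python3 -m crank '[[[0.0016,-0.0005,0.012,0.001,0.002,0],[0.0016,-0.0005,0.017,0.001,0.002,0],[0.0016,-0.0005,0.0185,0.001,0.002,0],[0.0016,-0.0005,0.0195,0.001,0.002,0],[0.0016,-0.0005,0.0195,0.001,0.002,0]]]';  python3 -m crank '[[[0,0,0,0,0,0],[0,0,0,0,0,0],[0,0,0,0,0,0],[0,0,0,0,0,0]]]' 0; python3 -m crank '[[[0,0,-0.05,0,0,0],[0,0,-0.1,0,0,0],[0,0,-0.12,0,0,0],[0,0,-0.12,0,0,0]]]'; python3 -c "
from h import *
print(rel((441.3,-246,120),(180,0,130)))
"
```

```text
time: 23.38
tool_pos: [614.7, -105.6, 18.3]
tcp_rot: [180.0, 0.0, 130.0]
ft_force: [-2.0, 0.3, -1.3]
finger_gap: 65.8
time: 23.88
tool_pos: [614.8, -105.6, 18.4]
tcp_rot: [180.0, 0.0, 130.0]
ft_force: [-0.2, 0.7, -0.4]
finger_gap: 85.3
time: 24.38
tool_pos: [616.0, -105.9, 140.3]
tcp_rot: [179.8, 0.2, 130.0]
ft_force: [-0.6, -0.2, -0.2]
finger_gap: 85.6
(array([ 0.0049, -0.2239,  0.0196]), array([ 0.0028,  0.0037, -0.0003]))
```

```bash
python3 -m crank '[[[0.0049,-0.2239,0,0.002,0.003,0],[0.0049,-0.2239,0,0.002,0.003,0],[0.0049,-0.2239,0.0196,0.002,0.003,0],[0.0049,-0.2239,0.0196,0.002,0.003,0],[0.0049,-0.2239,0.0196,0.002,0.003,0],[0.0049,-0.2239,0.0196,0.002,0.003,0]]]'; cat > chk.py <<'E'
from h import *
import sys
for n in ('top','side'):
  p,d=r.snapshot(n);P=cloud(n,d)
  hsv=cv2.cvtColor(p,cv2.COLOR_BGR2HSV);h=hsv[...,0]
  m=(h>100)&(h<125)&(hsv[...,1]>120)&(np.hypot(P[...,0]-615,P[...,1]+105)<70)&(P[...,2]>47)&(P[...,2]<62);Q=P[m]
  if len(Q)>5:print(n,'large',len(Q),mecirc(Q))
  m=(np.hypot(P[...,0]-615,P[...,1]+105)<80)&(P[...,2]<8)&(hsv[...,1]>80)&(hsv[...,0]<25); Q=P[m]
  if len(Q)>5:print(n,'mat',len(Q),mecirc(Q))
  m=(h>21)&(h<35)&(hsv[...,1]>120)&(np.hypot(P[...,0]-441,P[...,1]+246)<70)&(P[...,2]>45)&(P[...,2]<60);Q=P[m]
  if len(Q)>5:print(n,'med',len(Q),mecirc(Q))
  m=((h<8)|(h>172))&(hsv[...,1]>120)&(np.hypot(P[...,0]-561,P[...,1]+250)<70)&(P[...,2]>45)&(P[...,2]<60);Q=P[m]
  if len(Q)>5:print(n,'small',len(Q),mecirc(Q))
  crop(n,(220,150,400,330) if n=='side' else (240,120,440,300),3.3,'chk_'+n,p)
s=r.sense();print(s['time'],s['tool_pos'])
E
python3 chk.py; python3 -c "
from h import *
print(rel((441.3,-246,80),(180,0,130)))
"
```

```text
time: 25.12
tool_pos: [441.0, -245.3, 118.7]
tcp_rot: [180.0, -0.1, 129.9]
ft_force: [-0.0, -0.4, -0.6]
finger_gap: 85.7
top large 119 (array([ 612.2, -104.2]), 32.5)
top mat 1146 (array([ 615.9, -105. ]), 60.0)
top small 86 (array([ 562.3, -249. ]), 18.9)
side large 117 (array([ 612.3, -106.2]), 35.6)
side mat 534 (array([ 612.2, -106.9]), 60.1)
side med 126 (array([ 439.6, -245.3]), 27.2)
side small 80 (array([ 561.8, -252.3]), 20.6)
25.225 [ 441.91128506 -245.18599552  119.53589682]
(array([-0.0002, -0.001 ,  0.0395]), array([ 0.0009, -0.0001,  0.0007]))
```

View pics/chk_side.png

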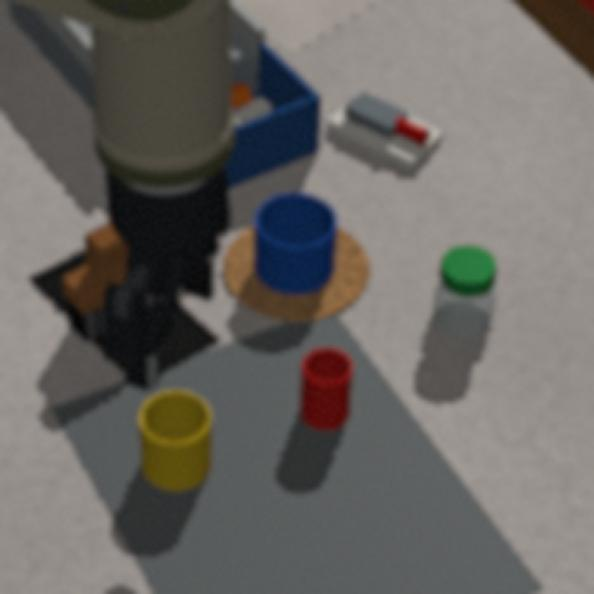

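View pics/chk_top.png

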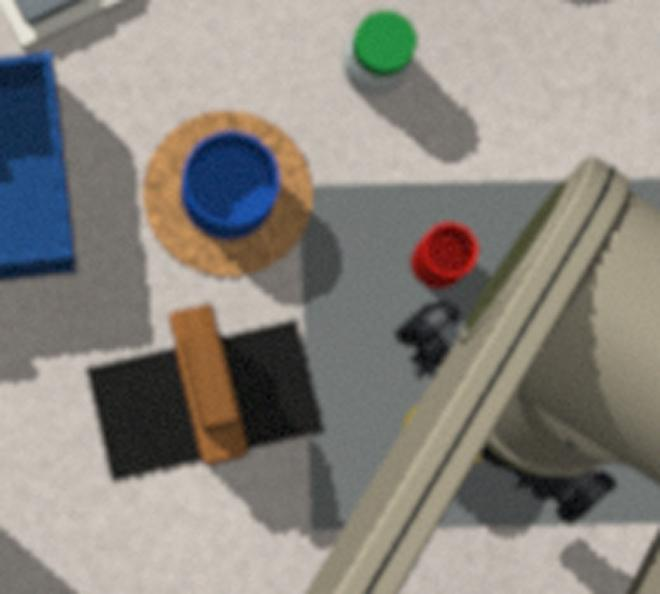

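Blue pot sits centred on the mat to within 2–3 mm. Now the yellow pot.

```bash
python3 -m crank '[[[-0.0002,-0.001,0.04,0.001,0,0],[-0.0002,-0.001,0.07,0.001,0,0],[-0.0002,-0.001,0.095,0.001,0,0],[-0.0002,-0.001,0.099,0.001,0,0],[-0.0002,-0.001,0.099,0.001,0,0],[-0.0002,-0.001,0.099,0.001,0,0]]]';python3 -m crank '[[[0,0,0,0,0,0],[0,0,0,0,0,0],[0,0,0,0,0,0],[0,0,0,0,0,0],[0,0,0,0,0,0]]]' 1 40; python3 -m crank '[[[0,0,-0.05,0,0,0],[0,0,-0.1,0,0,0],[0,0,-0.1,0,0,0],[0,0,-0.1,0,0,0],[0,0,-0.1,0,0,0]]]'; python3 -c "
from h import *
p,d=r.snapshot('side');crop('side',(200,190,350,310),5,'d1',p)
print(rel((613.3,-105.3,120),(180,0,130)))
"
```

```text
time: 25.98
tool_pos: [442.5, -246.4, 22.0]
tcp_rot: [180.0, 0.1, 130.1]
ft_force: [0.3, -0.8, 0.4]
finger_gap: 85.0
time: 26.6
tool_pos: [443.3, -246.9, 23.2]
tcp_rot: [179.9, 0.2, 130.1]
ft_force: [-1.6, 1.8, 6.9]
finger_gap: 51.0
time: 27.22
tool_pos: [441.8, -245.9, 121.3]
tcp_rot: [180.0, 0.0, 130.1]
ft_force: [0.3, 0.1, -1.6]
finger_gap: 51.2
(array([-0.0028,  0.2217,  0.0014]), array([0.0002, 0.0006, 0.0011]))
```

View pics/d1.png

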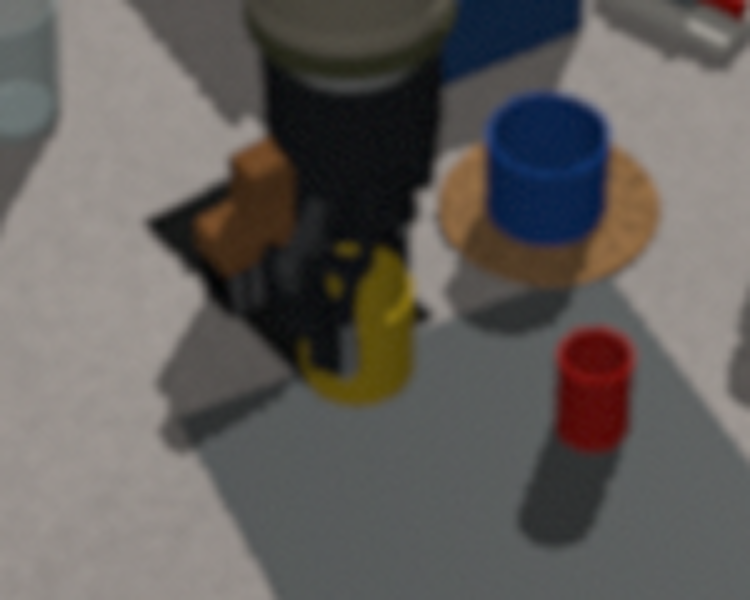

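```bash
python3 -c "
from h import *
T=r.sense()['tool_pos'];print(T)
t=np.array([-.766,-.643,0]); v=np.array([-.415,-.91,0])
for z in (-23,-10,0,10,20):
  print(z,(proj('side',T+t*26+[0,0,z])-[200,190])*5,(proj('side',T+v*26+[0,0,z])-[200,190])*5)
"
```

```text
[ 441.82649682 -245.90173249  121.35108685]
-23 [[336.84899847 402.48163038]] [[361.79613852 406.13751884]]
-10 [[336.01030391 383.10672255]] [[361.136346   386.75895571]]
0 [[335.35694691 368.01123024]] [[360.62232044 371.66029465]]
10 [[334.69632517 352.74600478]] [[360.10254711 356.39157906]]
20 [[334.02831976 337.30823465]] [[359.57693137 340.94998707]]
```

```bash
python3 -m crank '[[[-0.0028,0.2217,0.0014,0,0,0],[-0.0028,0.2217,0.0014,0,0,0],[-0.0028,0.2217,0.0014,0,0,0],[-0.0028,0.2217,0.0014,0,0,0],[-0.0028,0.2217,0.0014,0,0,0],[-0.0028,0.2217,0.0014,0,0,0],[-0.0028,0.2217,0.0014,0,0,0]]]'; python3 -c "
from h import *
print(rel((613.3,-105.3,84),(180,0,130)))"
```

```text
time: 28.15
tool_pos: [612.3, -106.3, 119.5]
tcp_rot: [-180.0, -0.0, 130.0]
ft_force: [0.4, -0.3, -2.0]
finger_gap: 51.0
(array([0.0002, 0.0014, 0.0355]), array([-0.0006, -0.    , -0.0002]))
```

```bash
python3 -m crank '[[[0.0002,0.0014,0.02,0,0,0],[0.0002,0.0014,0.035,0,0,0],[0.0002,0.0014,0.0355,0,0,0],[0.0002,0.0014,0.0355,0,0,0]]]'; python3 -c "
from h import *
p,d=r.snapshot('side');crop('side',(250,160,370,260),6,'d2',p)
p,d=r.snapshot('top');crop('top',(250,120,370,220),6,'d3',p)
print(rel((613.3,-105.3,57),(180,0,130)))"
```

```text
time: 28.65
tool_pos: [613.1, -105.3, 83.7]
tcp_rot: [-179.9, -0.0, 130.0]
ft_force: [-0.3, 0.2, -0.9]
finger_gap: 51.3
(array([ 0.0003, -0.0003,  0.0276]), array([-0.    ,  0.0008, -0.0002]))
```

View pics/d2.png

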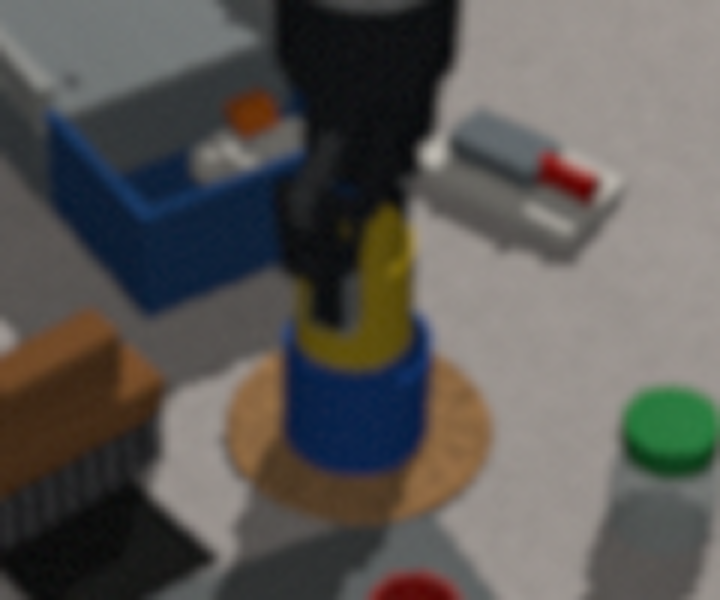

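View pics/d3.png

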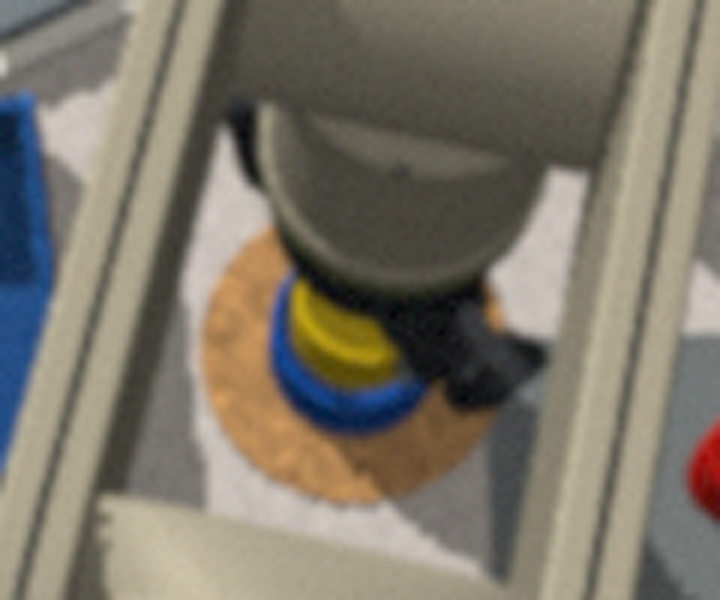

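Yellow pot lines up with the blue one in both views (side crop: centre columns 358 and 357). Lower in.

```bash
python3 -m crank '[[[0,0,0.008,0,0,0],[0,0,0.016,0,0,0],[0,0,0.024,0,0,0],[0,0,0.027,0,0,0],[0,0,0.027,0,0,0]]]'; python3 -c "
from h import *
p,d=r.snapshot('side');crop('side',(250,160,370,260),6,'d4',p)"
```

```text
time: 29.38
tool_pos: [613.4, -105.3, 57.1]
tcp_rot: [-180.0, 0.0, 130.0]
ft_force: [0.6, -0.4, -1.1]
finger_gap: 51.2
```

View pics/d4.png

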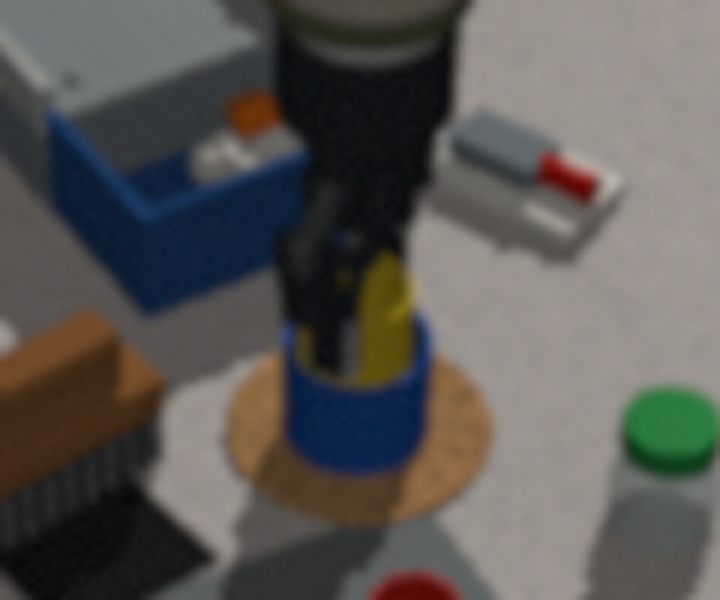

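```bash
python3 -m crank '[[[0,0,0,0,0,0],[0,0,0,0,0,0],[0,0,0,0,0,0],[0,0,0,0,0,0]]]' 0; python3 -m crank '[[[0,0,-0.05,0,0,0],[0,0,-0.08,0,0,0],[0,0,-0.08,0,0,0],[0,0,-0.08,0,0,0]]]';python3 -c "
from h import *
print(rel((561.8,-250.5,125),(180,0,130)))"
```

```text
time: 29.92
tool_pos: [613.8, -105.4, 57.7]
tcp_rot: [180.0, 0.0, 130.0]
ft_force: [0.1, 0.5, -0.4]
finger_gap: 85.4
time: 30.42
tool_pos: [613.4, -105.3, 137.1]
tcp_rot: [-180.0, 0.0, 130.0]
ft_force: [-0.4, 0.6, -0.7]
finger_gap: 85.4
(array([-0.0781, -0.1328,  0.0122]), array([-0.0004,  0.0003, -0.0003]))
```

```bash
python3 -m crank '[[[-0.0781,-0.1328,0.0122,0,0,0],[-0.0781,-0.1328,0.0122,0,0,0],[-0.0781,-0.1328,0.0122,0,0,0],[-0.0781,-0.1328,0.0122,0,0,0],[-0.0781,-0.1328,0.0122,0,0,0]]]';python3 -c "
from h import *
p,d=r.snapshot('side');crop('side',(250,160,370,260),6,'d5',p)
for n in('top','side'):
  p,d=r.snapshot(n);P=cloud(n,d); hsv=cv2.cvtColor(p,cv2.COLOR_BGR2HSV);h=hsv[...,0]
  m=(h>21)&(h<35)&(hsv[...,1]>120)&(np.hypot(P[...,0]-614,P[...,1]+105)<60)&(P[...,2]>60)&(P[...,2]<90);Q=P[m]
  if len(Q)>5: print(n,'med',mecirc(Q),np.percentile(Q[:,2],[5,50,95]))
  m=(h>100)&(h<125)&(hsv[...,1]>120)&(np.hypot(P[...,0]-614,P[...,1]+105)<60)&(P[...,2]>47)&(P[...,2]<62);Q=P[m]
  if len(Q)>5: print(n,'large',mecirc(Q))
print(rel((561.8,-250.5,24),(180,0,130)))"
```

```text
time: 31.05
tool_pos: [561.4, -249.5, 123.7]
tcp_rot: [-180.0, -0.1, 130.0]
ft_force: [0.2, -0.1, 0.1]
finger_gap: 85.3
top med (array([ 611.8, -103.8]), 26.2) [62.02782253 71.61595645 75.67575118]
top large (array([ 611.7, -103.8]), 31.8)
side med (array([ 604.9, -100. ]), 26.3) [60.68860679 67.73560305 75.35103795]
side large (array([ 606.2, -111.3]), 30.1)
(array([-0.0008, -0.0012,  0.1006]), array([-0.0003, -0.0003,  0.0014]))
```

View pics/d5.png

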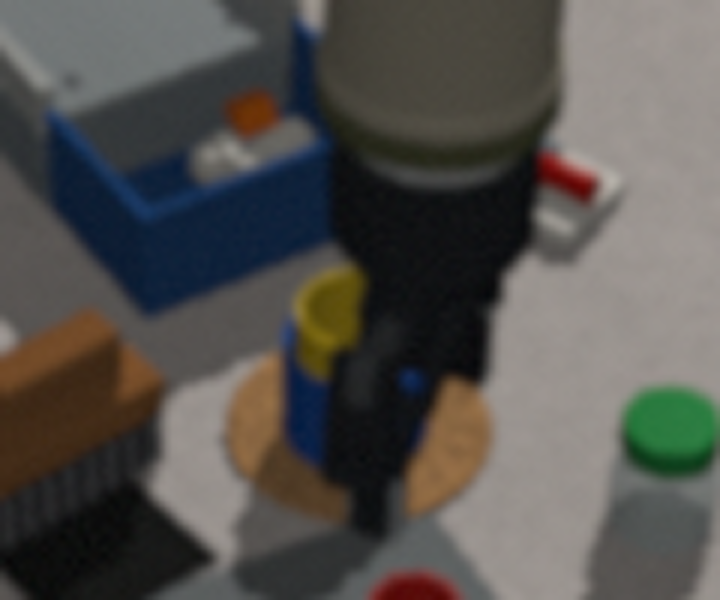

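Yellow is seated (rim z ≈ 72–75, expected 73). Now the red pot.

```bash
python3 -m crank '[[[-0.0008,-0.0012,0.04,0,0,0],[-0.0008,-0.0012,0.07,0,0,0],[-0.0008,-0.0012,0.097,0,0,0],[-0.0008,-0.0012,0.1,0,0,0],[-0.0008,-0.0012,0.1,0,0,0]]]';python3 -m crank '[[[0,0,0,0,0,0],[0,0,0,0,0,0],[0,0,0,0,0,0],[0,0,0,0,0,0],[0,0,0,0,0,0],[0,0,0,0,0,0]]]' 1 40; python3 -m crank '[[[0,0,-0.05,0,0,0],[0,0,-0.12,0,0,0],[0,0,-0.12,0,0,0],[0,0,-0.12,0,0,0],[0,0,-0.12,0,0,0]]]'; python3 -c "
from h import *
p,d=r.snapshot('side');crop('side',(250,160,370,260),6,'e1',p)
for n in('top','side'):
  p,d=r.snapshot(n);P=cloud(n,d); hsv=cv2.cvtColor(p,cv2.COLOR_BGR2HSV);h=hsv[...,0]
  m=(h>21)&(h<35)&(hsv[...,1]>120)&(np.hypot(P[...,0]-614,P[...,1]+105)<60)&(P[...,2]>62)&(P[...,2]<90);Q=P[m]
  if len(Q)>5: print(n,'med',mecirc(Q),len(Q))
print(rel((613.3,-105,140),(180,0,130)))"
```

```text
time: 31.82
tool_pos: [562.4, -250.2, 25.4]
tcp_rot: [-180.0, 0.0, 130.1]
ft_force: [-0.2, -0.4, 0.7]
finger_gap: 85.6
time: 32.58
tool_pos: [563.1, -250.5, 26.7]
tcp_rot: [180.0, 0.1, 130.1]
ft_force: [-1.5, 0.6, 6.3]
finger_gap: 38.0
time: 33.2
tool_pos: [561.6, -249.7, 144.2]
tcp_rot: [-180.0, -0.1, 130.1]
ft_force: [-0.6, 0.4, -1.0]
finger_gap: 37.7
top med (array([ 611.8, -102.9]), 26.3) 130
side med (array([603.8, -99.2]), 27.3) 62
(array([0.0776, 0.1327, 0.0045]), array([-0.0006, -0.0014,  0.0021]))
```

View pics/e1.png

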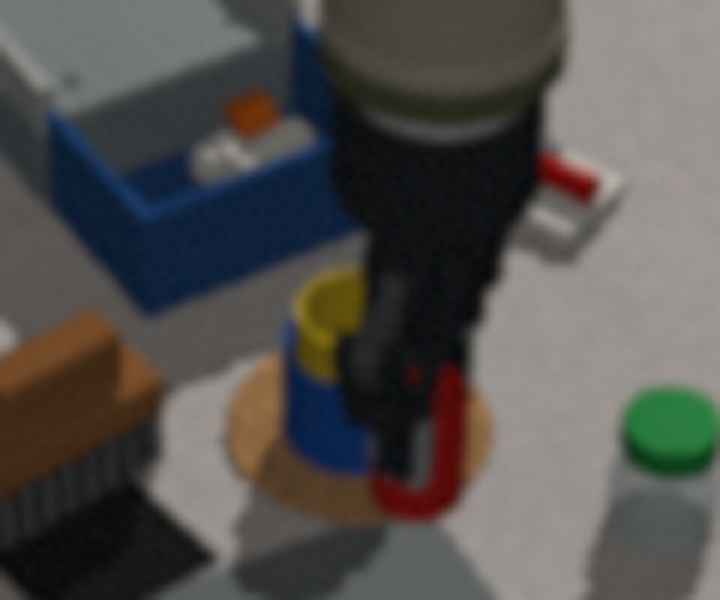

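```bash
python3 -m crank '[[[0.0776,0.1327,0.0045,0,0,0],[0.0776,0.1327,0.0045,0,0,0],[0.0776,0.1327,0.0045,0,0,0],[0.0776,0.1327,0.0045,0,0,0],[0.0776,0.1327,0.03,0,0,0],[0.0776,0.1327,0.042,0,0,0],[0.0776,0.1327,0.042,0,0,0]]]';python3 -c "
from h import *
p,d=r.snapshot('side');crop('side',(250,150,370,250),6,'e2',p)
P=cloud('side',d); hsv=cv2.cvtColor(p,cv2.COLOR_BGR2HSV);h=hsv[...,0]
m=(h>21)&(h<35)&(hsv[...,1]>120)&(np.hypot(P[...,0]-614,P[...,1]+105)<60)&(P[...,2]>62)&(P[...,2]<90);Q=P[m]
print('med',mecirc(Q),len(Q))
p,d=r.snapshot('top');crop('top',(250,120,370,220),6,'e3',p)
print(rel((613.3,-104.8,76),(180,0,130)))"
```

```text
time: 34.22
tool_pos: [611.7, -105.4, 100.7]
tcp_rot: [-179.8, -0.2, 130.1]
ft_force: [-0.5, -0.2, -1.1]
finger_gap: 37.8
med (array([ 609.9, -106.3]), 25.6) 84
(array([0.0005, 0.0005, 0.0269]), array([-0.0006, -0.0013,  0.0014]))
```

View pics/e2.png

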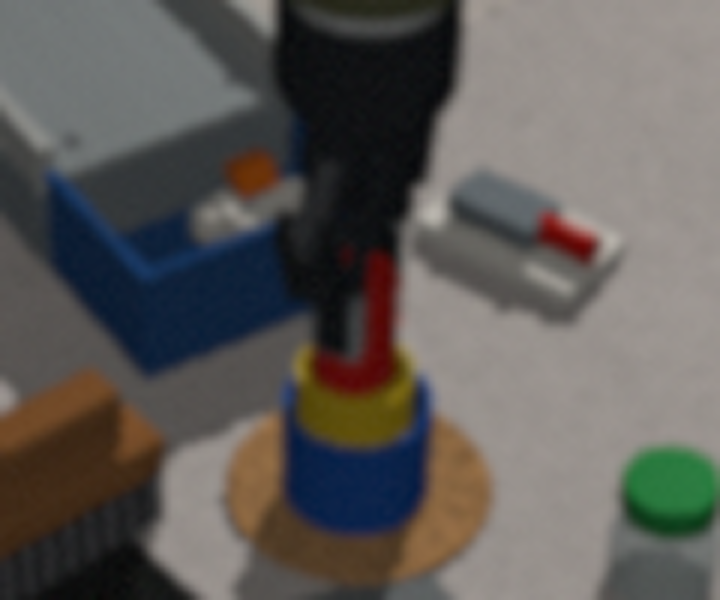

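View pics/e3.png

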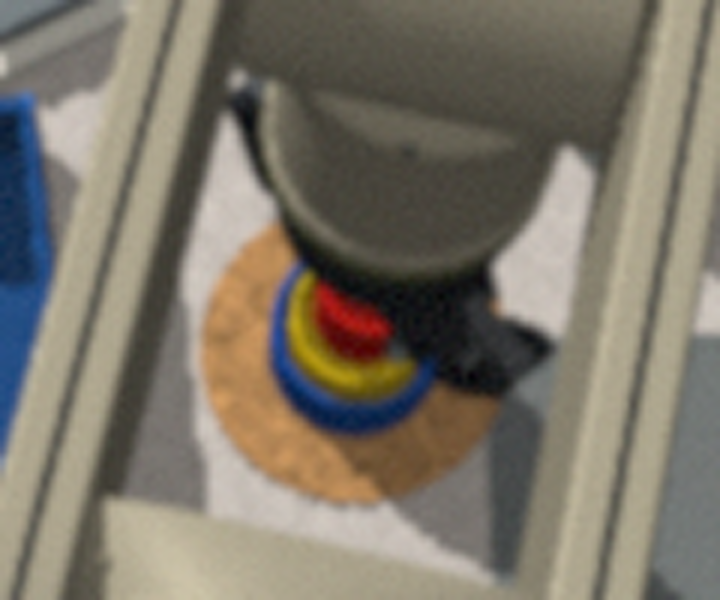

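Red aligned in column (355 for both). Lowering in.

```bash
python3 -m crank '[[[0,0.0005,0.006,0,0,0],[0,0.0005,0.012,0,0,0],[0,0.0005,0.018,0,0,0],[0,0.0005,0.0245,0,0,0],[0,0.0005,0.025,0,0,0]]]'; python3 -c "
from h import *
p,d=r.snapshot('side');crop('side',(250,150,370,250),6,'e4',p)"
```

```text
time: 34.95
tool_pos: [613.0, -105.0, 76.9]
tcp_rot: [-179.9, -0.1, 130.1]
ft_force: [-0.3, 0.9, -1.5]
finger_gap: 37.1
```

View pics/e4.png

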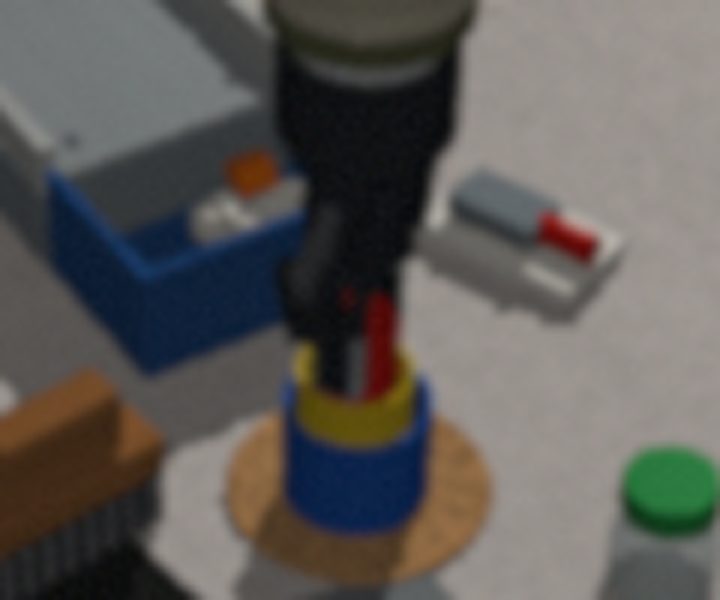

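```bash
python3 -m crank '[[[0,0,0,0,0,0],[0,0,0,0,0,0],[0,0,0,0,0,0],[0,0,0,0,0,0],[0,0,0,0,0,0]]]' 0; python3 -m crank '[[[0,0,-0.05,0,0,0],[0,0,-0.09,0,0,0],[0,0,-0.09,0,0,0],[0,0,-0.09,0,0,0]]]';python3 -c "
from h import *
print(rel((471,-86.5,165),(180,0,-168.4)))"
```

```text
time: 35.62
tool_pos: [613.3, -105.1, 77.3]
tcp_rot: [-179.9, -0.1, 130.1]
ft_force: [0.1, 1.2, -0.4]
finger_gap: 85.6
time: 36.12
tool_pos: [613.3, -105.1, 167.0]
tcp_rot: [-179.9, -0.1, 130.1]
ft_force: [-1.0, 0.1, 0.1]
finger_gap: 85.3
(array([ 0.1059, -0.0969,  0.0023]), array([ 1.0000e-04, -2.6000e-03, -1.0736e+00]))
```

```bash
python3 -m crank '[[[0.1059,-0.0969,0.0023,0,-0.002,-1.0736],[0.1059,-0.0969,0.0023,0,-0.002,-1.0736],[0.1059,-0.0969,0.0023,0,-0.002,-1.0736],[0.1059,-0.0969,0.0023,0,-0.002,-1.0736],[0.1059,-0.0969,0.0023,0,-0.002,-1.0736],[0.1059,-0.0969,0.0023,0,-0.002,-1.0736],[0.1059,-0.0969,0.0023,0,-0.002,-1.0736],[0.1059,-0.0969,0.0023,0,-0.002,-1.0736],[0.1059,-0.0969,0.0023,0,-0.002,-1.0736]]]'; python3 chk.py; python3 -c "
from h import *
print(rel((471,-86.3,62),(180,0,-168.4)))"
```

```text
time: 37.25
tool_pos: [470.8, -86.5, 164.6]
tcp_rot: [180.0, -0.1, -168.5]
ft_force: [0.3, -0.2, -0.3]
finger_gap: 85.4
top mat 84 (array([ 662.6, -118.1]), 28.7)
side large 44 (array([ 611.2, -111.2]), 31.7)
side mat 539 (array([ 615.7, -107.9]), 62.0)
37.35 [470.89084328 -86.4932065  164.8805073 ]
(array([-2.000e-04,  1.000e-04,  1.029e-01]), array([ 0.0005, -0.0007, -0.0011]))
```

View pics/chk_side.png

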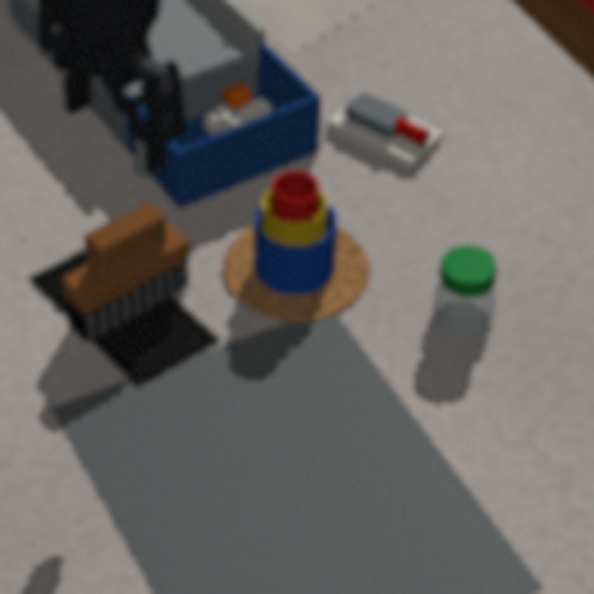

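All pots are nested on the mat (crop 295,235). Now I'll nudge the brush to the pad's centre.

```bash
python3 -m crank '[[[0,0,0.05,0,0,0],[0,0,0.09,0,0,0],[0,0,0.102,0,0,0],[0,0,0.103,0,0,0],[0,0,0.103,0,0,0],[0,0,0.103,0,0,0]]]'; python3 -m crank '[[[0,0,0,0,0,0],[0,0,0,0,0,0],[0,0,0,0,0,0],[0,0,0,0,0,0],[0,0,0,0,0,0],[0,0,0,0,0,0],[0,0,0,0,0,0]]]' 1 50; python3 -m crank '[[[0,0,-0.005,0,0,0],[0.002,0,-0.006,0,0,0],[0.005,0,-0.006,0,0,0],[0.005,0,-0.006,0,0,0]]]'; python3 -c "
from h import *
for n in('top','side'):
  p,d=r.snapshot(n);P=cloud(n,d);Q=sel(P,(470,-85),80,78,102)
  if len(Q)>20: print(n,rect(Q))
print(rel((466.1,-87.5,61),(180,0,-168.4)))"
```

```text
time: 38.1
tool_pos: [472.2, -86.8, 63.7]
tcp_rot: [-179.9, 0.1, -168.5]
ft_force: [0.1, 0.9, 0.9]
finger_gap: 85.4
time: 38.98
tool_pos: [472.3, -86.8, 63.8]
tcp_rot: [-179.9, 0.1, -168.5]
ft_force: [-0.1, 1.0, 3.2]
finger_gap: 23.6
time: 39.48
tool_pos: [467.0, -87.8, 69.6]
tcp_rot: [-180.0, 0.1, -168.5]
ft_force: [0.9, -0.6, -1.2]
finger_gap: 23.5
side (array([463. , -90.8]), array([54.9, 50.7]), 41.3)
(array([0.0011, 0.0006, 0.0087]), array([-0.0009,  0.002 , -0.0012]))
```

```bash
python3 -m crank '[[[-0.0005,0.001,0.003,-0.001,0.001,0],[-0.0005,0.001,0.005,-0.001,0.001,0],[-0.0005,0.001,0.0065,-0.001,0.001,0],[-0.0005,0.001,0.0065,-0.001,0.001,0]]]';  python3 -m crank '[[[0,0,0,0,0,0],[0,0,0,0,0,0],[0,0,0,0,0,0],[0,0,0,0,0,0],[0,0,0,0,0,0],[0,0,0,0,0,0]]]' 0; python3 -m crank '[[[0,0,-0.04,0,0,0],[0,0,-0.1,0,0,0],[0,0,-0.12,0,0,0],[0,0,-0.12,0,0,0]]]'; python3 -c "
from h import *
p,d=r.snapshot('side');P=cloud('side',d);crop('side',(180,150,360,290),4,'f1',p)
print(rect(sel(P,(470,-85),80,75,100)),rect(sel(P,(344,284),90,28,45)))
print(rel((344,282.8,200),(180,0,149.8)))
a=np.radians(5)
"
```

```text
time: 40.08
tool_pos: [467.5, -86.7, 63.9]
tcp_rot: [180.0, 0.0, -168.5]
ft_force: [-5.7, 0.8, 8.2]
finger_gap: 23.2
time: 40.83
tool_pos: [467.5, -86.7, 63.9]
tcp_rot: [180.0, 0.0, -168.5]
ft_force: [-0.6, 0.6, 1.0]
finger_gap: 85.3
time: 41.32
tool_pos: [468.9, -87.2, 186.1]
tcp_rot: [-179.9, 0.3, -168.5]
ft_force: [0.3, 0.6, -0.2]
finger_gap: 85.5
(array([469.5, -87. ]), array([65.5, 28.9]), 8.6) (array([344. , 280.6]), array([47.2, 18.4]), 59.0)
(array([ 0.0472,  0.3869, -0.0161]), array([3.000e-04, 1.600e-03, 7.286e-01]))
```

```bash
python3 -c "
from h import *
print(rel((344,282.8,150),(180,0,60)))"; python3 -m crank '[[[0.04,0.38,0,0,0,1.2],[0.04,0.38,0,0,0,1.2],[0.04,0.38,0,0,0,1.2],[0.04,0.38,0,0,0,1.2],[0.04,0.38,0,0,0,1.2],[0.04,0.38,0,0,0,1.2],[0.04,0.38,0,0,0,1.2],[0.04,0.38,0,0,0,1.2],[0.04,0.38,0,0,0,1.2]]]'; python3 -c "
from h import *
print(rel((344,282.8,150),(180,0,60)))"
```

```text
(array([0.0473, 0.3869, 0.0339]), array([1.7000e-03, 1.1000e-03, 2.2959e+00]))
time: 42.5
tool_pos: [351.1, 277.6, 181.8]
tcp_rot: [-179.9, 0.0, 123.0]
ft_force: [0.4, 0.4, 0.1]
finger_gap: 85.3
(array([ 0.0082, -0.003 ,  0.0318]), array([-0.0015,  0.002 ,  1.0988]))
```

```bash
python3 -m crank '[[[0.0082,-0.003,0.0318,0,0,1.0988],[0.0082,-0.003,0.0318,0,0,1.0988],[0.0082,-0.003,0.0318,0,0,1.0988],[0.0082,-0.003,0.0318,0,0,1.0988],[0.0082,-0.003,0.0318,0,0,1.0988],[0.0082,-0.003,0.0318,0,0,1.0988],[0.0082,-0.003,0.0318,0,0,1.0988],[0.0082,-0.003,0.0318,0,0,1.0988]]]'; python3 -c "
from h import *
p,d=r.snapshot('side');P=cloud('side',d);crop('side',(80,100,260,240),4,'f1',p)
print(rect(sel(P,(344,284),90,28,45)))
p,d=r.snapshot('top');P=cloud('top',d)
Q=sel(P,(344,284),90,28,45)
if len(Q)>20: print('top',rect(Q))
Q=sel(P,(470,-85),80,75,100);print('brush',rect(Q))
for k,hh in(('med',(21,35)),('large',(100,125)),('small',None)):
  hsv=cv2.cvtColor(p,cv2.COLOR_BGR2HSV);h=hsv[...,0]
  m=(((h<8)|(h>172)) if hh is None else (h>hh[0])&(h<hh[1]))&(hsv[...,1]>120)&(np.hypot(P[...,0]-614,P[...,1]+105)<60)&(P[...,2]>47)
  Q=P[m]; print(k,mecirc(Q),np.percentile(Q[:,2],[50,95]).round(0))
print(rel((344,283.5,60),(180,0,60)))"
```

```text
time: 43.5
tool_pos: [344.1, 282.1, 149.4]
tcp_rot: [-180.0, 0.2, 60.2]
ft_force: [0.1, -0.4, -1.2]
finger_gap: 85.4
(array([345. , 282.5]), array([51.9, 19.5]), 61.1)
top (array([343.6, 284.2]), array([44.1, 17.9]), 59.4)
brush (array([471.4, -85.3]), array([64. , 24.2]), 11.6)
med (array([ 614.5, -103.2]), 28.4) [71. 76.]
large (array([ 611.2, -103.9]), 31.7) [54. 58.]
small (array([ 618.5, -107. ]), 25.1) [64. 92.]
(array([ 0.0011, -0.0006,  0.0897]), array([-0.0004,  0.0027,  0.0024]))
```

View pics/f1.png

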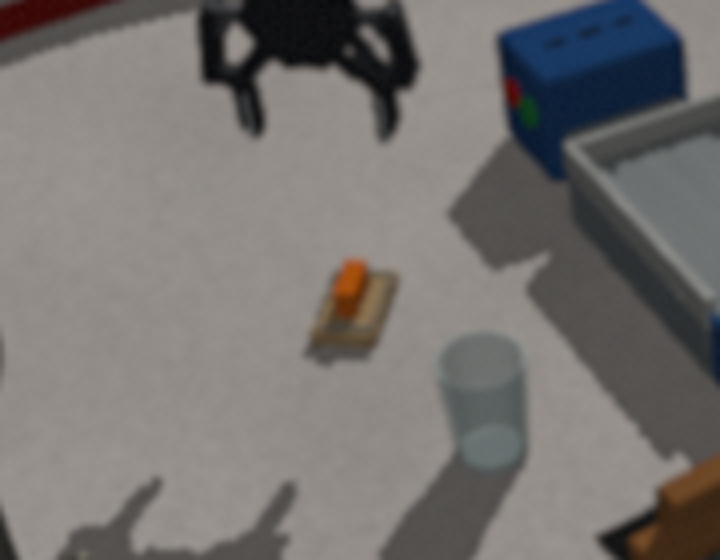

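Brush now is within 1 mm of the pad's centre, and the die has not moved. Grasp the die's bar.

```bash
python3 -m crank '[[[0.001,-0.0006,0.05,0,0.003,0],[0.001,-0.0006,0.09,0,0.003,0],[0.001,-0.0006,0.12,0,0.003,0],[0.001,-0.0006,0.1325,0,0.003,0],[0.001,-0.0006,0.1325,0,0.003,0],[0.001,-0.0006,0.1325,0,0.003,0]]]'; python3 -c "
from h import *
print(rel((344,283.5,16.5),(180,0,60)))"
```

```text
time: 44.35
tool_pos: [344.9, 284.0, 18.6]
tcp_rot: [180.0, -0.1, 60.2]
ft_force: [-0.4, 0.2, -0.3]
finger_gap: 85.7
(array([-0.0009, -0.0005,  0.0021]), array([ 0.0007, -0.0023,  0.0029]))
```

```bash
python3 -m crank '[[[-0.0005,0,0.0015,0,-0.001,0.003],[-0.0005,0,0.0015,0,-0.001,0.003],[-0.0005,0,0.0015,0,-0.001,0.003],[-0.0005,0,0.0015,0,-0.001,0.003],[-0.0005,0,0.0015,0,-0.001,0.003],[-0.0005,0,0.0015,0,-0.001,0.003],[-0.0005,0,0.0015,0,-0.001,0.003]]]' 1 60; python3 -m crank '[[[0,0,-0.05,0,0,0],[0,0,-0.1,0,0,0],[0,0,-0.15,0,0,0],[0,0,-0.15,0,0,0],[0,0,-0.15,0,0,0]]]'; python3 -c "
from h import *
p,d=r.snapshot('side');crop('side',(80,40,260,180),4,'f2',p)
print(rel((613.5,208.7,165),(180,0,95)))"
```

```text
time: 45.22
tool_pos: [345.0, 283.8, 17.5]
tcp_rot: [179.9, -0.1, 60.0]
ft_force: [-1.3, 0.5, 4.2]
finger_gap: 16.8
time: 45.85
tool_pos: [344.1, 283.2, 166.2]
tcp_rot: [180.0, -0.0, 60.0]
ft_force: [0.4, -0.3, -3.0]
finger_gap: 16.5
(array([7.080e-02, 2.708e-01, 2.000e-04]), array([-0.0009,  0.0009, -0.611 ]))
```

View pics/f2.png

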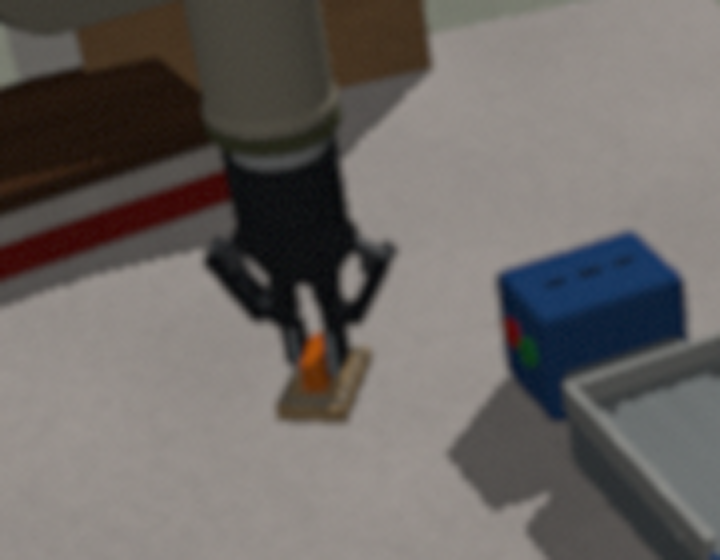

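```bash
python3 -m crank '[[[0.071,0.27,0,0,0,-0.611],[0.071,0.27,0,0,0,-0.611],[0.071,0.27,0,0,0,-0.611],[0.071,0.27,0,0,0,-0.611],[0.071,0.27,0,0,0,-0.611],[0.071,0.27,0,0,0,-0.611],[0.071,0.27,0,0,0,-0.611],[0.071,0.27,0,0,0,-0.611],[0.071,0.27,0,0,0,-0.611]]]'; python3 -c "
from h import *
print(rel((612.5,207.5,100),(180,0,95)))"
```

```text
time: 47.02
tool_pos: [612.2, 209.9, 165.3]
tcp_rot: [-179.9, 0.0, 95.1]
ft_force: [-0.1, 0.2, -2.3]
finger_gap: 16.7
(array([-0.0024,  0.0002,  0.0653]), array([-0.0011,  0.0005,  0.001 ]))
```

```bash
python3 -m crank '[[[-0.0024,0.0002,0.03,-0.001,0,0],[-0.0024,0.0002,0.06,-0.001,0,0],[-0.0024,0.0002,0.065,-0.001,0,0],[-0.0024,0.0002,0.065,-0.001,0,0]]]'; python3 -c "
from h import *
a=np.radians(5);R=np.array([[np.cos(a),np.sin(a)],[-np.sin(a),np.cos(a)]])
for n in('side','top'):
  p,d=r.snapshot(n);P=cloud(n,d);crop(n,(190,80,340,200) if n=='side' else (90,120,280,240),4,'g_'+n,p)
  L=np.concatenate([(P[...,:2]-[613.5,208.7])@R.T,P[...,2:]],-1)
  hsv=cv2.cvtColor(p,cv2.COLOR_BGR2HSV)
  m=(abs(L[...,0])<40)&(abs(L[...,1])<60)&(abs(L[...,2]-95)<7)&(hsv[...,1]>50)
  q=L[m]
  if len(q)>8: print(n,len(q),np.percentile(q,[2,50,98],axis=0).round(1).tolist())
print(rel((612.5,207.5,73),(180,0,95)))"
```

```text
time: 47.52
tool_pos: [612.5, 207.7, 101.0]
tcp_rot: [180.0, 0.0, 95.1]
ft_force: [0.7, -0.2, -1.8]
finger_gap: 16.5
side 191 [[-28.7, -42.0, 88.9], [-11.7, -22.2, 95.0], [20.3, 31.0, 99.9]]
top 289 [[-24.6, -40.4, 91.8], [-4.7, -27.6, 97.1], [22.0, -10.4, 101.1]]
(array([-0.0003, -0.0012,  0.0293]), array([0.0027, 0.0001, 0.0012]))
```

View pics/g_side.png

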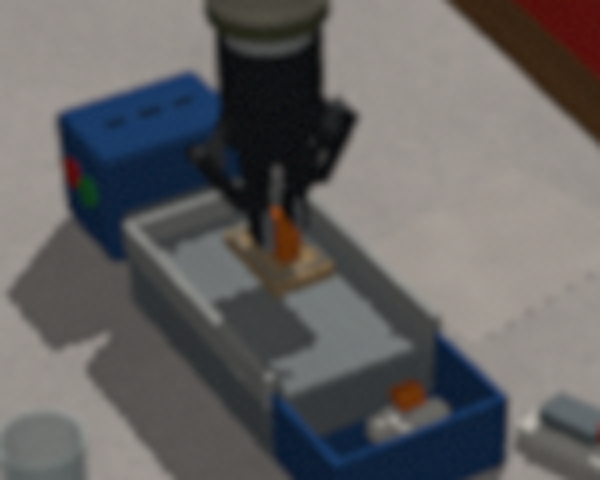

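View pics/g_top.png

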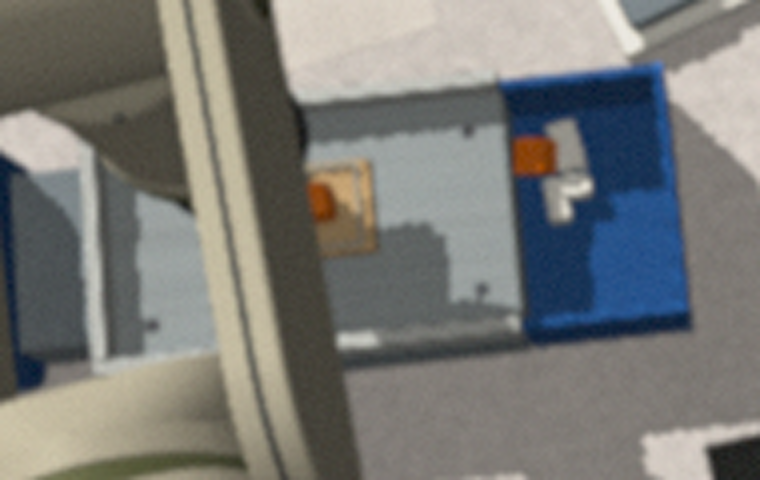

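```bash
python3 -m crank '[[[0.001,0,0.012,0.001,0,0.001],[0.001,0,0.022,0.001,0,0.001],[0.001,0,0.0265,0.001,0,0.001],[0.001,0,0.0285,0.001,0,0.001],[0.001,0,0.0285,0.001,0,0.001]]]'; python3 -c "
from h import *
print(rel((613.5,208.7,72.5),(180,0,95)))"
```

```text
time: 48.25
tool_pos: [613.5, 208.8, 73.7]
tcp_rot: [179.9, 0.0, 95.0]
ft_force: [-0.8, -0.1, -2.7]
finger_gap: 16.4
(array([-0.0001, -0.    ,  0.0012]), array([0.0014, 0.0002, 0.0002]))
```

```bash
python3 -m crank '[[[0,0,0.001,0.001,0,0],[0,0,0.0018,0.001,0,0],[0,0,0.0018,0.001,0,0]]]'; python3 -m crank '[[[0,0,0,0,0,0],[0,0,0,0,0,0],[0,0,0,0,0,0],[0,0,0,0,0,0],[0,0,0,0,0,0]]]' 0.4; python3 -m crank '[[[0,0,-0.05,0,0,0],[0,0,-0.1,0,0,0],[0,0,-0.15,0,0,0],[0,0,-0.18,0,0,0],[0,0,-0.18,0,0,0]]]'
```

```text
time: 48.62
tool_pos: [613.8, 208.9, 72.6]
tcp_rot: [179.9, 0.0, 95.0]
ft_force: [-1.4, 0.1, 1.3]
finger_gap: 16.3
time: 49.25
tool_pos: [613.9, 208.9, 72.6]
tcp_rot: [179.9, 0.0, 95.0]
ft_force: [0.3, 1.3, -0.5]
finger_gap: 51.2
time: 49.88
tool_pos: [615.3, 209.3, 256.7]
tcp_rot: [179.6, -0.1, 95.0]
ft_force: [0.0, 0.8, 0.6]
finger_gap: 51.4
```

```bash
python3 -m crank '[[[0.239,-0.195,0,0,0,0],[0.239,-0.195,0,0,0,0],[0.239,-0.195,0,0,0,0],[0.239,-0.195,0,0,0,0],[0.239,-0.195,0,0,0,0],[0.239,-0.195,0,0,0,0],[0.239,-0.195,0,0,0,0]]]'; cat > fin.py <<'E'
from h import *
a=np.radians(5);R=np.array([[np.cos(a),np.sin(a)],[-np.sin(a),np.cos(a)]])
for n in('side','top'):
  p,d=r.snapshot(n);P=cloud(n,d);crop(n,(150,80,390,280) if n=='side' else (90,110,370,290),3 if n=='side' else 2.8,'fin_'+n,p)
  L=np.concatenate([(P[...,:2]-[613.5,208.7])@R.T,P[...,2:]],-1)
  m=(abs(L[...,0])<55)&(abs(L[...,1])<90)&(L[...,2]>62)&(L[...,2]<72)
  print(n,'die block',rect(L[m])); m&=False
  m=(abs(L[...,0])<50)&(abs(L[...,1])<90)&(L[...,2]>83)&(L[...,2]<100); print('bar',rect(L[m]),np.median(L[m][:,2]))
  for s in(1,-1):
    m=(abs(L[...,2]-75)<2)&(abs(L[...,1])<90)&(L[...,0]*s>58)&(L[...,0]*s<85); q=L[m]; print('fence',s,np.percentile(q[:,0],[5,95]).round(1))
  m=(abs(L[...,2]-75)<2)&(abs(L[...,0])<50)&(L[...,1]>100)&(L[...,1]<140); q=L[m]; print('end fence',np.percentile(q[:,1],[5,95]).round(1))
  print('brush',rect(sel(P,(470,-85),80,75,100)),rect(sel(P,(470,-85),80,30,100)))
  hsv=cv2.cvtColor(p,cv2.COLOR_BGR2HSV);h=hsv[...,0]
  for k,hh,z0,z1 in(('large',(100,125),48,60),('med',(21,35),66,80),('small',None,84,100)):
    m=(((h<8)|(h>172)) if hh is None else (h>hh[0])&(h<hh[1]))&(hsv[...,1]>120)&(np.hypot(P[...,0]-614,P[...,1]+105)<45)&(P[...,2]>z0)&(P[...,2]<z1)
    Q=P[m]; print(k,mecirc(Q),np.median(Q[:,2]).round(0))
  m=(np.hypot(P[...,0]-615,P[...,1]+105)<66)&(P[...,2]<8)&(hsv[...,1]>80)&(hsv[...,0]<25); print('mat',mecirc(P[m]))
print(r.sense()['time'])
E
python3 fin.py
```

```text
time: 50.75
tool_pos: [399.9, 430.0, 254.0]
tcp_rot: [179.6, 0.0, 95.1]
ft_force: [-0.2, 0.2, 0.3]
finger_gap: 51.3
side die block (array([1.1, 3.5]), array([101.7,  59.5]), 89.5)
bar (array([-2.2, -2.7]), array([43.8, 18.1]), 87.9) 90.06733447844533
fence 1 [61.6 71.1]
fence -1 [-75.1 -67.1]
end fence [107.5 119.2]
brush (array([469.5, -86.5]), array([65.5, 27.2]), 12.0) (array([469.6, -86.6]), array([105.8,  34.2]), 11.4)
large (array([ 610.6, -108.2]), 31.8) 51.0
med (array([ 606.9, -106.9]), 27.2) 69.0
small (array([ 612.1, -105.1]), 21.7) 89.0
mat (array([ 612.8, -107.5]), 60.1)
top die block (array([12.1,  0.7]), array([75.7, 83.1]), 0.2)
bar (array([ 1.5, -0.3]), array([45.5, 18.4]), 88.4) 90.95669354459346
fence 1 [65.9 73.9]
fence -1 [-73.4 -66.1]
end fence [111.  118.7]
brush (array([471.1, -85.6]), array([63.7, 24.2]), 11.4) (array([471.3, -85.4]), array([104.2,  30.3]), 11.8)
large (array([ 611.3, -104.1]), 31.5) 55.0
med (array([ 611.6, -103.5]), 25.6) 72.0
small (array([ 612.9, -104. ]), 18.9) 90.0
mat (array([ 616.8, -104.3]), 60.1)
50.85
```

View pics/fin_side.png

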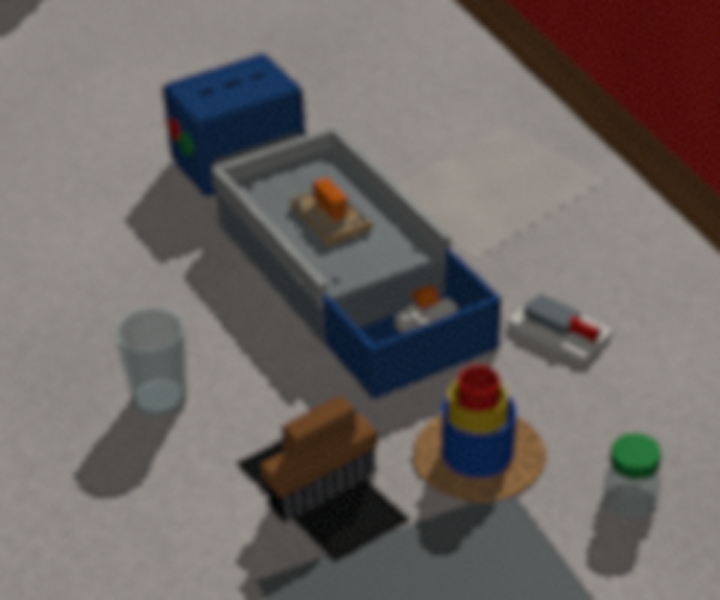

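View pics/fin_top.png

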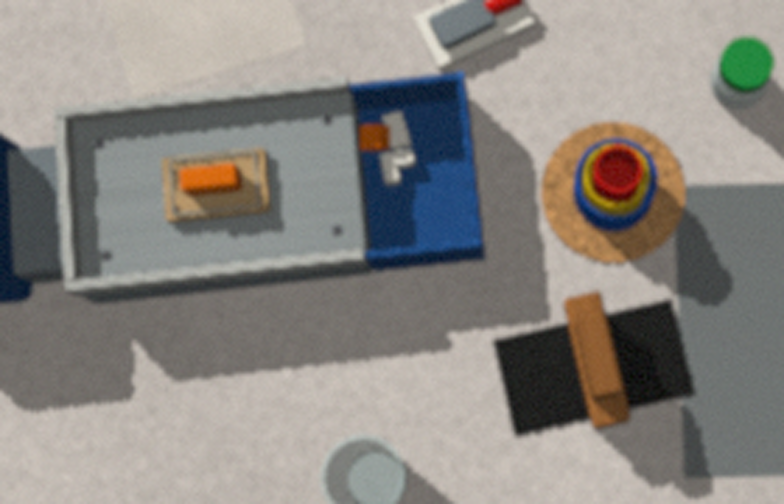

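The top and side views disagree by a few mm about the pots' centring on the mat. I'll fit rendered silhouettes to settle it.

```bash
cat > sil.py <<'E'
from h import *
from scipy.optimize import minimize
t=np.linspace(0,2*np.pi,60,endpoint=False)
S=8
def draw(n,parts,box):
    l,tp,rr,b=box; im=np.zeros(((b-tp)*S,(rr-l)*S),np.uint8)
    for c,rad,z0,z1 in parts:
        pts=np.concatenate([proj(n,np.c_[c[0]+rad*np.cos(t),c[1]+rad*np.sin(t),np.full(60,z)]) for z in(z0,z1)])
        hull=cv2.convexHull(((pts+.5-[l,tp])*S).astype(np.float32)).astype(np.int32)
        cv2.fillConvexPoly(im,hull,255)
    return cv2.resize(im,(rr-l,b-tp),interpolation=cv2.INTER_AREA).astype(float)/255
for n,box in(('top',(275,145,345,215)),('side',(275,190,340,255))):
    p,d=r.snapshot(n); l,tp,rr,b=box
    hsv=cv2.cvtColor(p,cv2.COLOR_BGR2HSV)[tp:b,l:rr].astype(int);h,s,v=hsv[...,0],hsv[...,1],hsv[...,2]
    pot=(((h>100)&(h<128)&(s>130))|((h>20)&(h<36)&(s>140))|(((h<7)|(h>172))&(s>150))).astype(float)
    pot=cv2.morphologyEx(pot,cv2.MORPH_CLOSE,np.ones((3,3)))
    nn,lab,st,_=cv2.connectedComponentsWithStats(pot.astype(np.uint8)); 
    mid=lab==1+np.argmax(st[1:,4]); pot=mid.astype(float)
    mat=((h>7)&(h<22)&(s>70)).astype(float)
    both=cv2.morphologyEx(np.maximum(pot,mat),cv2.MORPH_CLOSE,np.ones((3,3)))
    f=lambda x:((draw(n,[(x[:2],33,3,55),(x[:2],26,21,73),(x[:2],19,39,91)],box)-pot)**2).sum()
    a=minimize(f,[613,-105],method='Nelder-Mead',options=dict(xatol=.1,fatol=.1,initial_simplex=[[613,-105],[617,-105],[613,-101]]))
    g=lambda x:((draw(n,[(x[:2],60,0,3),(a.x,33,3,55),(a.x,26,21,73),(a.x,19,39,91)],box)-both)**2).sum()
    c=minimize(g,[614,-105],method='Nelder-Mead',options=dict(xatol=.1,fatol=.1,initial_simplex=[[614,-105],[618,-105],[614,-101]]))
    print(n,'pot',a.x.round(1),round(a.fun,1),pot.sum(),'mat',c.x.round(1),round(c.fun,1),both.sum())
E
python3 sil.py
```

```text
top pot [ 610.8 -103.3] 171.0 623.0 mat [ 616.2 -104.6] 81.5 1982.0
side pot [ 613.8 -101.9] 121.2 664.0 mat [ 614.7 -105.1] 107.4 1321.0
```

```bash
python3 - <<'E'
from h import *
t=np.linspace(0,2*np.pi,90)
out=[]
for n,box in(('top',(280,150,340,210)),('side',(280,195,340,255))):
    p,d=r.snapshot(n);l,tp,rr,b=box;S=8
    im=cv2.resize(p[tp:b,l:rr],None,fx=S,fy=S,interpolation=cv2.INTER_CUBIC)
    im=np.clip(im.astype(float)*1.6,0,255).astype(np.uint8); raw=im.copy()
    mc=(616.2,-104.6) if n=='top' else (614.7,-105.1)   # as seen in that view
    for c,rad,z,col in((mc,60,3,(255,255,255)),(mc,33,3,(0,255,0)),(mc,33,55,(0,255,0))):
        q=proj(n,np.c_[c[0]+rad*np.cos(t),c[1]+rad*np.sin(t),np.full(90,z)])
        cv2.polylines(im,[((q+.5-[l,tp])*S).astype(np.int32)],True,col,1)
    cv2.imwrite(f"pics/ov_{n}.png",im); out.append(im)
cv2.imwrite("pics/ov.png",cv2.resize(np.hstack(out),(800,400)))
E
```

```text
(no output)
```

View pics/ov.png

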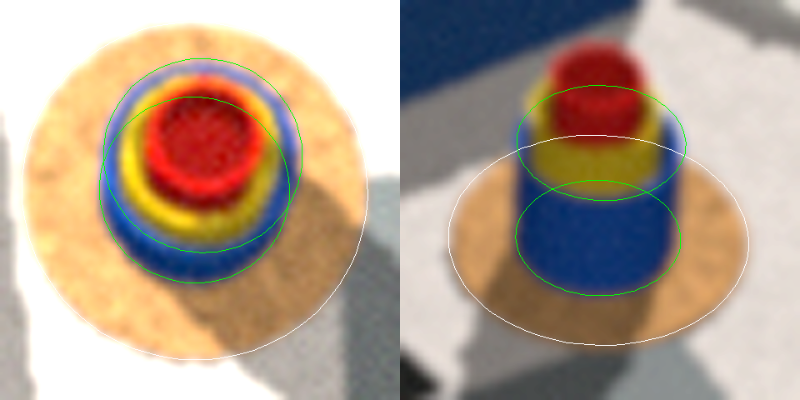

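Green outlines drawn at the mat centre match the blue pot's base and rim in both views, so the pots are centred to about 1–2 mm. The die is flat and centred between the fences to about 1.5 mm and turned about 2° at most. All offcuts are in the trough. Handing in.

```bash
python3 -c "
from h import *
print(r.hand_in())"
```

```text
the job is handed in; nothing more can be done
None
```

The job is done and handed in at about 51 s of the 210 s allowed. The hand-in gave no verdict.

**What I did**
- I swept the three offcuts (orange square, white bar, white L) off the bed into the trough, with only the brush touching them.
- I stood the brush back on its pad, then laid the die on the clean bed. In between, I put the blue pot on the mat, nested the yellow and then the red pot in it, and re-centred the brush.

**Last checks**

| Item | Result |
|---|---|
| Bed and trough | Bed clear, all three offcuts in the trough |
| Brush | Upright, within about 2 mm of the pad's centre |
| Die | Flat, within about 1.5 mm of the bed's centre, long side along the bed to about 2° |
| Pots | Yellow and red rims 72 and 90 mm above the table in the top view, the heights expected when fully nested |
| Paint jar, tumbler, model | I never went near them; they stood as before in the pictures |

**What went wrong or disagreed**
- When I first lowered the brush onto the bed, it caught on the side fence. The wrist read 47 N up and 34 N sideways. I lifted it, moved it over and swept cleanly after that.
- The first set-down of the brush was 4–5 mm off the pad's centre, so I re-gripped it and moved it.
- The raw depth circles (3–5 mm) and an automatic outline fit (3–6 mm) put the blue pot off the mat's centre. The depth circles were partly hidden and the fit was poor. Outlines drawn over both pictures put it within 1–2 mm, so I left it.
- I saw no sign of the pots or the die being knocked aside.

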